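# Get the boxed-in sample bolt out for its hardness test

## Task

The short sample bolt with the red head and bright ground tip is boxed in at the back of the blue tray by three tall bolts, a black, a silver and a yellow one. Stand the three tall bolts upright in the grey side tray, then stand the sample on its head in the middle of the round steel test anvil, and only then put each tall bolt back upright on the very ring it came from, since the ring tells its batch. Leave the small bolts and the round reference block where they are.

Things in the scene. Friction and masses are not known exactly. Their poses are not given: they have to be found in the camera images.
- sample_bolt: The sample: short hex bolt standing on its head, red head, black shank up with bright ground tip; 60 high in all, head at the bottom 42 across corners, 15 high; shank 24 in diameter; about 0.27 kg. Origin: centre of the underside, z up. It starts on the middle ring of the tray's back row, with tall bolts 50 (centre to centre) left, right and in front, too close for a gripper to come down on it.
- black_bolt: Black tall hex bolt standing on its head, 135 high in all; head at the bottom 42 across corners, 15 high; round shank above it 24 in diameter, threaded at the top; about 0.56 kg. Origin: centre of the underside, z up the shank. At the start it stands on one of the three large rings round the sample's ring in the sample tray; which one varies.
- silver_bolt: Silver tall hex bolt standing on its head, 135 high in all; head at the bottom 42 across corners, 15 high; round shank above it 24 in diameter, threaded at the top; about 0.56 kg. Origin: centre of the underside, z up the shank. At the start it stands on one of the three large rings round the sample's ring in the sample tray; which one varies.
- yellow_bolt: Yellow tall hex bolt standing on its head, 135 high in all; head at the bottom 42 across corners, 15 high; round shank above it 24 in diameter, threaded at the top; about 0.56 kg. Origin: centre of the underside, z up the shank. At the start it stands on one of the three large rings round the sample's ring in the sample tray; which one varies.
- sample_tray: Blue steel sample tray, grey floor with painted white rings, fixed: 130 (its x) by 180 (its y) outside, walls 30 high, 4 thick, floor 4 thick. Origin: centre of its underside; x points to its back row, away from the robot. Large rings (49 across) centred at tray (x, y) = (26, 0) for the sample, (26, 50), (26, -50), (-24, 0) for the tall bolts; small rings at (-30, 60), (-30, -60).
- side_tray: Empty shallow grey side tray with a flat grey floor, fixed: 140 (its x) by 260 (its y) outside, rim 14 high and 4 thick, floor 4 thick. Origin: centre of its underside.
- anvil: Round bright steel test anvil, fixed: a plate 110 in diameter, flat top 25 above the bench, on a rubber pad 124 across and 6 high. Origin: centre of its underside.
- small_bolt_a: Small black hex bolt standing on its head, 48 high, head 24 wide, shank 14; it stands in the front corner on the +y side of the sample tray (the side nearer the robot), is not part of the job and stays. Origin: centre of its underside, z up.
- small_bolt_b: Small black hex bolt standing on its head, 48 high, head 24 wide, shank 14; it stands in the front corner on the -y side of the sample tray (the side nearer the robot), is not part of the job and stays. Origin: centre of its underside, z up.
- reference_block: Round bright hardness reference block lying on the bench beyond the trays, 64 in diameter and 12 high, with a few dark test dents on top; not part of the job, stays. Origin: centre of its underside.
There are look-alikes about, which are no part of the job. What is shaped like the sample_bolt but green, orange or purple is not meant.

How it is judged:
By the outcome, as a careful person would: the job done as asked, in the order asked, and still so for the second after the job is handed in, with the robot touching nothing.
It also fails if it takes over 147 s, if anything falls off the work surface, if the arm or the gripper's body presses on something with over 40 N, if the wrist force passes 120 N, or if a joint passes its speed limit or range.

## Robot

A 7-joint arm with a two-finger parallel gripper is mounted at the origin on the work surface. World frame = base frame: x ahead of the robot, y to its left, z up, the work surface at z = 0. Lengths are in mm, angles in rad, forces in N, time in s.
With the tool pointing down it reaches from about 400 to 875 mm from the base axis. Payload 6.5 kg.
Tool frame: the origin (TCP) lies between the finger pads; the fingertips stand 11 mm ahead of it and the grasp point (between the pads) lies 8 mm behind it (tips_ahead is the distance from the TCP to the fingertips, in mm); z points along the fingers, y is the line along which they close (so a half turn about z gives the same grasp; the last joint's range is limited). The gripper opens to 88 mm and grips with 3 to 60 N. Pads are 18 mm wide; open, the fingers measure 123 mm over their backs; the gripper's body (75 mm by 187 mm) begins 45 mm behind the grasp point.
Start: joints at [-1.253, 0.536, -0.004, 1.538, 0.003, 1.067, -0.071], TCP at [243.385, 602.706, 249.716] pointing down, gripper open.
Joint ranges: [-2.7, 2.7], [-0.37, 2.16], [-1.27, 1.26], [0.24, 2.4], [-1.31, 4.45], [0.19, 1.91], [-2.76, 2.76]. Speed limits (rad/s): [2.39, 2.39, 3.14, 3.14, 3.14, 3.14, 3.14].

## Interface

Orientations are given as [roll, pitch, yaw] about the fixed x, y, z axes, in that order (R = Rz(yaw) Ry(pitch) Rx(roll)).
In Python, from bench import * gives the robot as it stands.
- The arm moves only by the shell command python3 -m creep [FORCE], which reads ROWS from standard input. ROWS is one flat JSON list of numbers that holds 1 to 10 rows one after another, with no inner brackets; each row has 7 numbers: the finger opening in mm, then dx, dy, dz in mm, then a rotation vector rx, ry, rz in rad; each row shifts and turns the commanded pose from where the row before left it, along the tool's axes as they then stand; what a row does not reach is not made up. A row lasts 1/12 s, in which the tool goes at most 41.7 mm and 0.125 rad, less where a joint would pass 70% of its speed; a pose out of reach is approached as far as the arm can. The fingers move at their own pace and stop on an object; FORCE is the grip in N (left out, the last holds). Time passes only in rows, so rows that do not move let the fingers close. It prints the time, the measured TCP pose, the force, the opening and the grip force at its end. Input that does not fit is refused with a message, and nothing moves.
- get_state(): the state, without advancing time (a new reading comes with each control period).
- capture(name): name is "side" or "top"; returns the picture (420x560x3 uint8, blue, green, red); there is no depth.
- camera_params(name): a dict with "camera_matrix" (3x3 intrinsics, pixels), "origin" and "attitude" of the camera in the world. Camera axes: x right, y up, looking along -z (the intrinsics and any distortion apply to the point x, -y, -z); pixel columns grow to the right and rows downward; lengths in mm; the calibration is good to about 2 mm. A picture is of the moment at which its call begins. camera_params takes no time and is no camera call.
- sign_off(): hands the job in; it is judged then, once.
The state is a dict: "t": time; "joint_pos": joint angles; "dq": joint speeds; "joint_efforts": joint torques, N m; "tcp_pos": TCP position; "tcp_rot": TCP orientation; "wrist_force": force on the tool from outside, world axes, zero at the start; "torque": the same for the moment, N m; "finger_gap": finger opening in mm; "finger_force": force on a finger pad.
Only numpy, scipy, OpenCV 4.12 (cv2) and the standard library are available. Lean on these libraries where they do the work, as an engineer would, in place of code of your own. Each camera call takes 0.05 s, during which the arm holds its last target. There are 200 camera calls.

## Working session

There is one attempt and no reset: what is moved stays moved. The work goes in short steps, Python scripts to look and compute and a shell command to move; the robot and the scene stay as the last step left them, time stands still between calls to the robot, and variables do not carry over. Pictures are saved under pics/ and viewed, at most 14 in all, crops included, and the job is handed in when it is done.

```bash
mkdir -p pics; ls
python3 - <<'E'
from bench import *
import cv2
for n in("side","top"):
    im=capture(n); cv2.imwrite(f"pics/{n}0.png",im); p=camera_params(n); print(n,p)
s=get_state(); print(s)
E
```

```text
pics
side {'camera_matrix': array([[434.06519611,   0.        , 286.79561873],
       [  0.        , 434.06519611, 208.95592925],
       [  0.        ,   0.        ,   1.        ]]), 'origin': array([ 347.31672713, -706.18797613,  680.82237601]), 'attitude': array([ 0.88561844, -0.01726464, -0.23826521])}
top {'camera_matrix': array([[394.47490886,   0.        , 279.44532059],
       [  0.        , 394.47490886, 213.58215242],
       [  0.        ,   0.        ,   1.        ]]), 'origin': array([394.84656162,  43.12390611, 935.27879092]), 'attitude': array([ 0.16435849, -0.00873542, -1.58491222])}
{'t': 0.1, 'joint_pos': array([-1.25321462,  0.53712394, -0.00442208,  1.53873111,  0.00260759,
        1.06730511, -0.07120551]), 'dq': array([-6.51641543e-04, -2.89009260e-03, -3.01839262e-05, -4.86398195e-03,
       -1.01244614e-03,  1.40950804e-03,  1.62245632e-03]), 'joint_efforts': array([ 1.86492151e-03, -5.72078848e+01,  9.93481390e-01, -2.52230376e+01,
       -5.62221324e-02,  1.34581872e-02,  3.52011216e-05]), 'tcp_pos': array([243.20490962, 602.22250717, 248.92195577]), 'tcp_rot': array([-3.14003620e+00,  1.30470121e-04,  2.75786661e+00]), 'wrist_force': array([ 0.59864962, -0.6067402 ,  0.01437736]), 'torque': array([0.00687811, 0.00448061, 0.00678661]), 'finger_force': 0.0, 'finger_gap': 88.01834120624407}
```

View pics/top0.png

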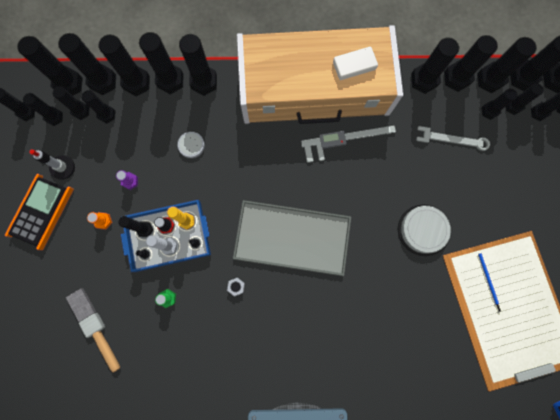

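View pics/side0.png

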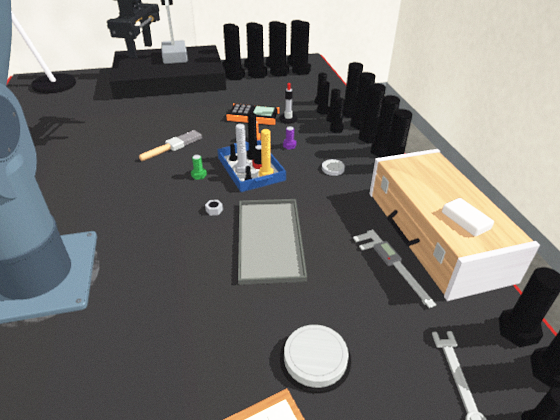

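The top view shows the sample tray at about (165,235), with black left (+y), yellow right (-y) and silver in front of the red sample. The side tray is at (292,238) and the anvil at (426,229). The side view shows the bolts near (250,150), the side tray near (270,240) and the anvil at (316,355).

```bash
cat > h.py <<'E'
import numpy as np, cv2
from scipy.spatial.transform import Rotation as R
from bench import *
P={n:camera_params(n) for n in("side","top")}
def ray(n,u,v):
    p=P[n]; K=p["camera_matrix"]
    d=np.array([(u-K[0,2])/K[0,0],-(v-K[1,2])/K[1,1],-1.])
    return np.array(p["origin"]),R.from_euler("xyz",p["attitude"]).as_matrix()@d
def plane(n,u,v,z):
    o,d=ray(n,u,v); return o+d*(z-o[2])/d[2]
def proj(n,X):
    p=P[n]; K=p["camera_matrix"]
    c=R.from_euler("xyz",p["attitude"]).as_matrix().T@(np.array(X,float)-p["origin"]); return np.array([K[0,2]-K[0,0]*c[0]/c[2],K[1,2]+K[1,1]*c[1]/c[2]])
def tri(a,b):
    (o,d),(q,e)=ray("side",*a),ray("top",*b)
    s=np.linalg.lstsq(np.c_[d,-e],q-o,rcond=None)[0]
    x,y=o+d*s[0],q+e*s[1]; return (x+y)/2,np.linalg.norm(x-y)
def big(m):
    c=cv2.findContours(m.astype(np.uint8),0,cv2.CHAIN_APPROX_NONE)[0]; return max(c,key=cv2.contourArea)
E
python3 - <<'E'
from h import *
np.set_printoptions(precision=1,suppress=True)
T=cv2.imread("pics/top0.png");S=cv2.imread("pics/side0.png")
for n,I in(("top",T),("side",S)):
    H=cv2.cvtColor(I,cv2.COLOR_BGR2HSV);h,s,v=cv2.split(H)
    c=big((h>100)&(h<125)&(s>120)&(v>60)&(np.arange(420)[:,None]<300)&(np.arange(560)[None]>100)); r=cv2.minAreaRect(c); print(n,"tray",r,cv2.boxPoints(r).ravel(), cv2.approxPolyDP(cv2.convexHull(c),5,True).reshape(-1,2).tolist())
    x0,y0,x1,y1=(225,195,360,285) if n=="top" else (232,195,310,290)
    m=np.zeros(h.shape,bool);m[y0:y1,x0:x1]=(v>70)[y0:y1,x0:x1];c=big(m); r=cv2.minAreaRect(c); print("side tray",r, cv2.approxPolyDP(cv2.convexHull(c),4,True).reshape(-1,2).tolist())
    x0,y0,x1,y1=(390,190,458,270) if n=="top" else (275,315,360,392)
    m=np.zeros(h.shape,bool);m[y0:y1,x0:x1]=(v>130)[y0:y1,x0:x1];c=big(m); e=cv2.fitEllipse(cv2.convexHull(c)); print("anvil",e)
    m=(h>18)&(h<32)&(s>150)&(v>120);x0,y0,x1,y1=(160,195,205,240) if n=="top" else (255,120,280,190);k=np.zeros_like(m);k[y0:y1,x0:x1]=m[y0:y1,x0:x1]
    c=big(k);print("yellow",cv2.boundingRect(c),cv2.minAreaRect(c))
a=T[192:280,112:222];b=S[105:200,205:300]
cv2.imwrite("pics/c1.png",cv2.resize(a,None,fx=7,fy=6.75,interpolation=2))
cv2.imwrite("pics/c2.png",cv2.resize(b,None,fx=6,fy=6,interpolation=2))
E
```

```text
top tray ((164.4036407470703, 235.57168579101562), (57.536582946777344, 87.99999237060547), 77.31961059570312) [115.2 217.2 201.  197.8 213.6 254.  127.8 273.3] [[198, 200], [210, 254], [131, 271], [121, 239], [126, 215]]
side tray ((292.3514404296875, 237.28053283691406), (113.4326171875, 60.61124801635742), 8.61564826965332) [[242, 200], [350, 216], [344, 275], [234, 259]]
anvil ((426.5379943847656, 228.69459533691406), (45.00722122192383, 48.1176643371582), 130.97509765625)
yellow (167, 207, 27, 22) ((180.00001525878906, 217.50003051757812), (29.068883895874023, 14.310833930969238), 26.56505012512207)
side tray ((251.5809783935547, 164.3123321533203), (47.360137939453125, 61.342315673828125), 75.46554565429688) [215.9 149.1 275.3 133.7 287.2 179.5 227.8 194.9] [[285, 179], [240, 191], [218, 149], [271, 154]]
side tray ((270.4999694824219, 242.0), (93.99998474121094, 76.99998474121094), 90.0) [[309, 195], [309, 289], [232, 289], [233, 195]]
anvil ((315.6891174316406, 355.2704772949219), (62.34360885620117, 65.7628402709961), 116.99403381347656)
yellow (260, 129, 11, 47) ((265.0, 152.0), (46.0, 10.0), 90.0)
```

View pics/c1.png

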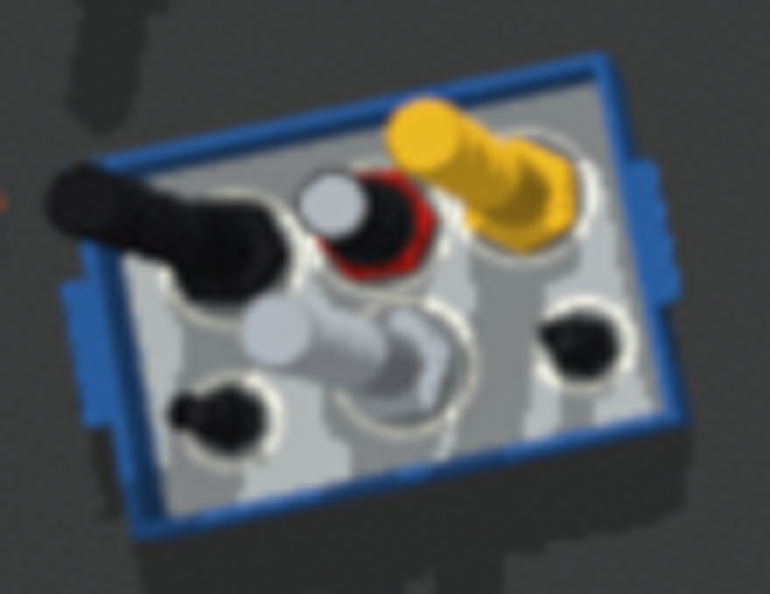

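View pics/c2.png

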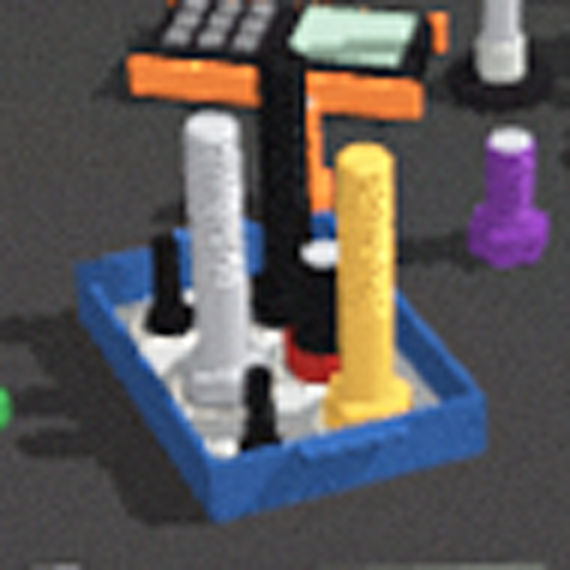

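The top crop shows the bolt tops at silver (276,333), yellow (427,137), black (85,202) and sample tip (333,205). The tray rim corners are (605,55), (688,418), (140,540) and (92,165). In the side crop the tops are at silver (212,124), yellow (365,156) and sample (321,252).

```bash
cat > m.py <<'E'
from h import *
np.set_printoptions(precision=1,suppress=True)
t=lambda x,y:(112+x/7-.43,192+y/6.75-.43); s=lambda x,y:(205+x/6-.42,105+y/6-.42)
for n,a,b in(("silver",(276,333),(212,124)),("yellow",(427,137),(365,156)),("sample",(333,205),(321,252)),("black",(85,202),(285,42))):
    x,e=tri(s(*b),t(*a)); z=60 if n=="sample" else 135
    print(n,"tri",x,e,"top@",plane("top",*t(*a),z+4),"side@",plane("side",*s(*b),z+4))
def fit(n,px,L,z):
    W=np.array([plane(n,*p,z)[:2] for p in px]); L=np.array(L,float)
    a,b=W-W.mean(0),L-L.mean(0); th=np.arctan2((b[:,0]*a[:,1]-b[:,1]*a[:,0]).sum(),(a*b).sum()); c,q=np.cos(th),np.sin(th);M=np.array([[c,-q],[q,c]])
    o=W.mean(0)-M@L.mean(0); print(n,"pose",o,th,"res",(W-(L@M.T+o)).ravel()); return o,M
o,M=fit("top",[t(605,55),t(688,418),t(140,540),t(92,165)],[(65,-90),(-65,-90),(-65,90),(65,90)],30)
fit("side",[s(78,268),s(212,470),s(485,400)],[(-65,90),(-65,-90),(65,-90)],30)
for l in((26,0),(26,50),(26,-50),(-24,0),(-30,60),(-30,-60)):print("ring",l,M@l+o)
for r in((230,255),(525,195),(405,365)):print("ringimg",plane("top",*t(*r),4))
fit("top",[(242,200),(350,216),(344,275),(234,259)],[(70,130),(70,-130),(-70,-130),(-70,130)],14)
print("anvil",plane("top",426.5,228.7,25),plane("side",315.7,355.3,25),tri((315.7,355.3),(426.5,228.7)))
for n,u,v in(("orange",98,220),("purple",127,180),("green",166,298)):print(n,plane("top",u,v,40))
E
python3 m.py
```

```text
silver tri [475.  294.5 138. ] 1.31433075836227 top@ [474.2 294.2 139. ] side@ [475.4 292.6 139. ]
yellow tri [533.7 252.7 138.5] 0.9382722344437892 top@ [533.1 252.6 139. ] side@ [534.  251.8 139. ]
sample tri [523.2 301.3  64.5] 1.0273041701972876 top@ [523.8 301.4  64. ] side@ [522.8 302.1  64. ]
black tri [515.4 348.3 145.6] 3.7471873618010196 top@ [514.5 351.  139. ] side@ [519.4 361.6 139. ]
top pose [498.6 294.4] 0.20880074313263217 res [-0.7  3.1  0.8  0.5 -0.3  0.8  0.2 -4.4]
side pose [499.  293.7] 0.206720005887343 res [ 0.8 -1.1  0.4  0.6 -1.2  0.5]
ring (26, 0) [524.  299.7]
ring (26, 50) [513.7 348.7]
ring (26, -50) [534.4 250.8]
ring (-24, 0) [475.1 289.4]
ring (-30, 60) [456.8 346.8]
ring (-30, -60) [481.7 229.4]
ringimg [515.4 353.4   4. ]
ringimg [535.4 254.2   4. ]
ringimg [475.9 293.    4. ]
top pose [491.2   3.3] -0.15451484286295944 res [ 1.   0.6 -0.8  1.8 -0.3  0.2 -0.  -2.6]
anvil [ 505.6 -309.4   25. ] [ 503.1 -319.9   25. ] (array([ 506.3, -313.5,   14.1]), np.float64(1.198761963756304))
orange [533.6 448.   40. ]
purple [626.9 386.6  40. ]
green [356.8 287.3  40. ]
```

```bash
cat > d.py <<'E'
import sys
from h import *
np.set_printoptions(precision=1,suppress=True)
s=get_state();r=R.from_euler("xyz",s["tcp_rot"]).as_matrix()
w=np.array([float(a) for a in sys.argv[1:4]]);
G=R.from_euler("xyz",[np.pi,0,3.35]).as_matrix()
print("tool shift",r.T@(w-s["tcp_pos"]),"rotvec",np.round(R.from_matrix(r.T@G).as_rotvec(),4),"t",s["t"])
E
echo '[54, 0, 0, 0, 0, 0, -0.119, 54, 0, 0, 0, 0, 0, -0.119, 54, 0, 0, 0, 0, 0, -0.119, 54, 0, 0, 0, 0, 0, -0.119, 54, 0, 0, 0, 0, 0, -0.117, 54, 0, 0, 0, 0, 0, 0]' | python3 -m creep 30; python3 d.py 475 294 215
```

```text
t: 0.6
tcp_pos: [243.4, 602.3, 249.2]
tcp_rot: [-3.141, -0.001, -2.928]
wrist_force: [1.0, 0.2, 0.1]
finger_gap: 53.9
finger_force: 0.0
tool shift [-161.1 -350.3   34.4] rotvec [-0. -0.  0.] t 0.6
```

```bash
echo '[54, -16, -35, 3.4, 0, 0, 0, 54, -16, -35, 3.4, 0, 0, 0, 54, -16, -35, 3.4, 0, 0, 0, 54, -16, -35, 3.4, 0, 0, 0, 54, -16, -35, 3.4, 0, 0, 0, 54, -16, -35, 3.4, 0, 0, 0, 54, -16, -35, 3.4, 0, 0, 0, 54, -16, -35, 3.4, 0, 0, 0, 54, -16, -35, 3.4, 0, 0, 0, 54, -16, -35, 3.4, 0, 0, 0]' | python3 -m creep; echo '[54, 0, 0, 0, 0, 0, 0, 54, 0, 0, 0, 0, 0, 0]' | python3 -m creep; python3 d.py 475 294 95; python3 -c "
from h import *
i=capture('top');cv2.imwrite('pics/t1.png',cv2.resize(i[120:320,80:480],None,fx=2,fy=2,interpolation=2))
i=capture('side');cv2.imwrite('pics/s1.png',cv2.resize(i[60:410,180:420],None,fx=2.5,fy=1.7,interpolation=2))"
```

```text
t: 1.43
tcp_pos: [473.4, 291.8, 215.5]
tcp_rot: [3.142, -0.0, -2.937]
wrist_force: [0.3, 1.1, -0.2]
finger_gap: 54.2
finger_force: 0.0
t: 1.6
tcp_pos: [474.0, 290.9, 215.4]
tcp_rot: [-3.14, -0.0, -2.941]
wrist_force: [-0.7, 0.6, 0.6]
finger_gap: 54.1
finger_force: 0.0
tool shift [ -1.6   3.  120.4] rotvec [-0. -0. -0.] t 1.6
```

View pics/s1.png

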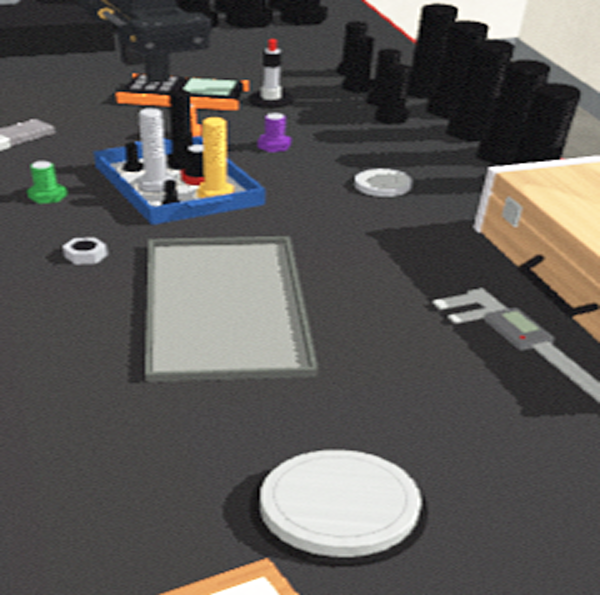

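In the side crop the gripper is at (155,70), above the silver bolt top at (152,112). The anvil's top face is centred near (340,495), with a bright side band below it.

```bash
python3 - <<'E'
from h import *
np.set_printoptions(precision=1,suppress=True)
p=proj("side",(474,291,204));print("tips in crop",(p-[180,60])*[2.5,1.7],proj("top",(474,291,204)))
print("anvil side",plane("side",316,351,25),plane("side",316,352,25))
i=cv2.imread("pics/top0.png")
cv2.imwrite("pics/an.png",cv2.resize(i[190:270,386:466],None,fx=7,fy=7,interpolation=2))
E
echo '[54, -1, 2, 40, 0, 0, 0, 54, -1, 1, 40, 0, 0, 0, 54, 0, 0, 40, 0, 0, 0, 54, 0, 0, 0, 0, 0, 0, 54, 0, 0, 0, 0, 0, 0]' | python3 -m creep; python3 d.py 475 294 95
```

```text
tips in crop [145.3  71.5] [141.8 237.7]
anvil side [ 506.  -312.1   25. ] [ 505.4 -314.    25. ]
t: 2.12
tcp_pos: [471.8, 297.6, 94.7]
tcp_rot: [-3.14, -0.004, -2.931]
wrist_force: [0.4, -0.2, 0.8]
finger_gap: 54.0
finger_force: 0.0
tool shift [-2.4 -4.2 -0.3] rotvec [-0. -0.  0.] t 2.1167
```

View pics/an.png

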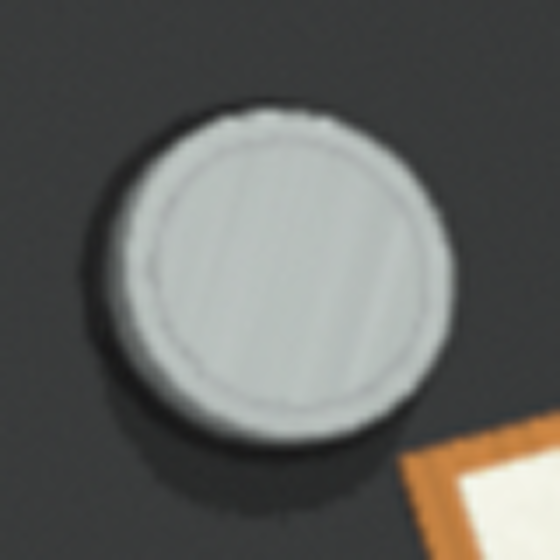

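View pics/t1.png

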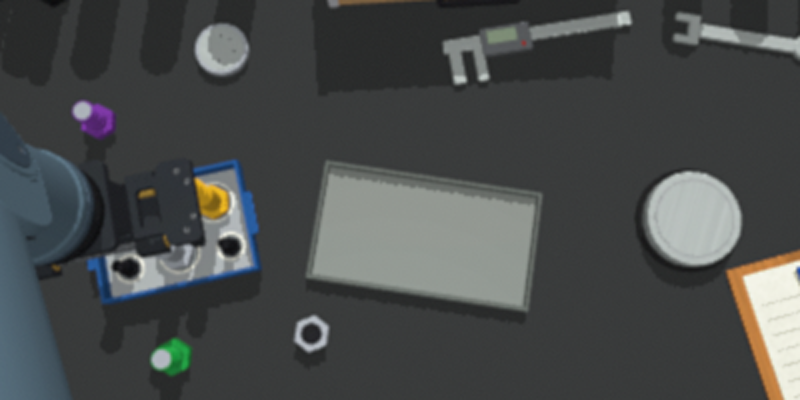

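The anvil top-face centre is at crop (289,273), or about (426.9,228.6) in the full picture. The other crop shows the gripper over the tray with nothing disturbed. I'll check how far the measured pose settles.

```bash
echo '[54, 0, 0, 0, 0, 0, 0, 54, 0, 0, 0, 0, 0, 0]' | python3 -m creep; python3 d.py 475 294 95;  echo '[54, 0, 0, 0, 0, 0, 0]' | python3 -m creep; python3 d.py 475 294 95
python3 - <<'E'
from h import *
i=capture('side');cv2.imwrite('pics/s2.png',cv2.resize(i[70:210,200:310],None,fx=5,fy=4.2,interpolation=2))
E
```

```text
t: 2.28
tcp_pos: [475.3, 298.6, 98.5]
tcp_rot: [3.14, 0.004, -2.932]
wrist_force: [0.4, -0.0, 0.1]
finger_gap: 53.9
finger_force: 0.0
tool shift [ 1.2 -4.4  3.5] rotvec [0. 0. 0.] t 2.2833
t: 2.37
tcp_pos: [475.3, 298.2, 98.3]
tcp_rot: [3.14, 0.004, -2.932]
wrist_force: [0.5, 0.1, 0.0]
finger_gap: 54.3
finger_force: 0.0
tool shift [ 1.1 -4.   3.3] rotvec [0. 0. 0.] t 2.3667
```

View pics/s2.png

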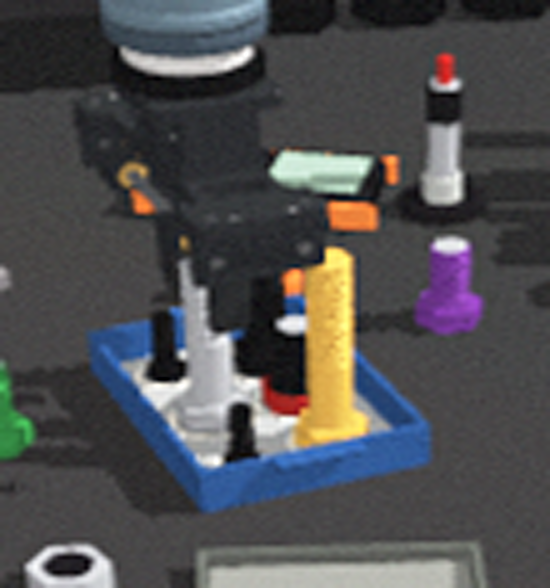

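The crop shows the near finger's lower end at (230,325) beside the silver shank, with the finger just right of the shank centre (207). The body is clear of the yellow top.

```bash
python3 - <<'E'
from h import *
for x in(475.3,480,485):
    p=proj("side",(x+.207*36,298.4-.978*36,87));print(x,(p-[200,70])*[5,4.2])
for z in(139,90): print(z,(proj("side",(475,294,z))-[200,70])*[5,4.2])
E
echo '[54, 1, -4, 3, 0, 0, 0, 54, 0, 0, 0, 0, 0, 0, 54, 0, 0, 0, 0, 0, 0, 54, 0, 0, 0, 0, 0, 0]' | python3 -m creep; python3 d.py 475 294 95
```

```text
475.3 [227.44680682 328.60023132]
480 [236.38588706 327.77110864]
485 [245.87977161 326.89052643]
139 [198.35482376 231.00550229]
90 [203.11676344 300.74036916]
t: 2.75
tcp_pos: [473.9, 292.6, 92.9]
tcp_rot: [-3.142, 0.0, -2.933]
wrist_force: [-0.4, 0.8, 0.3]
finger_gap: 53.7
finger_force: 0.0
tool shift [-1.4  1.1 -2.1] rotvec [-0.  0.  0.] t 2.75
```

```bash
echo '[40, -1, 1, -1, 0, 0, 0, 30, 0, 0, 0, 0, 0, 0, 24, 0, 0, 0, 0, 0, 0, 18, 0, 0, 0, 0, 0, 0, 15, 0, 0, 0, 0, 0, 0, 15, 0, 0, 0, 0, 0, 0, 15, 0, 0, 0, 0, 0, 0]' | python3 -m creep 40; python3 d.py 475 294 95
```

```text
t: 3.33
tcp_pos: [474.4, 294.3, 93.7]
tcp_rot: [3.141, 0.0, -2.932]
wrist_force: [-0.2, 1.4, -0.9]
finger_gap: 23.2
finger_force: 40.0
tool shift [-0.5 -0.4 -1.3] rotvec [0. 0. 0.] t 3.3333
```

```bash
echo '[15, 0, 0, -10, 0, 0, 0, 15, 0, 0, -25, 0, 0, 0, 15, 0, 0, -25, 0, 0, 0, 15, 0, 0, -20, 0, 0, 0, 15, 0, 0, 0, 0, 0, 0, 15, 0, 0, 0, 0, 0, 0]' | python3 -m creep; python3 d.py 480 -71 175
```

```text
t: 3.83
tcp_pos: [474.6, 293.7, 174.0]
tcp_rot: [3.141, 0.001, -2.933]
wrist_force: [-0.2, 0.4, -7.4]
finger_gap: 23.0
finger_force: 40.0
tool shift [  70.4 -357.9   -1.1] rotvec [0. 0. 0.] t 3.8333
```

```bash
echo '[15, 3, -18, 0, 0, 0, 0, 15, 7, -36, 0, 0, 0, 0, 15, 8, -40, 0, 0, 0, 0, 15, 8, -40, 0, 0, 0, 0, 15, 8, -40, 0, 0, 0, 0, 15, 8, -40, 0, 0, 0, 0, 15, 8, -40, 0, 0, 0, 0, 15, 8, -40, 0, 0, 0, 0, 15, 7, -36, 0, 0, 0, 0, 15, 5, -28, 0, 0, 0, 0]' | python3 -m creep; echo '[15, 0, 0, 0, 0, 0, 0, 15, 0, 0, 0, 0, 0, 0, 15, 0, 0, 0, 0, 0, 0, 15, 0, 0, 0, 0, 0, 0]' | python3 -m creep; python3 d.py 480 -71 95
```

```text
t: 4.67
tcp_pos: [478.1, -74.5, 171.9]
tcp_rot: [-3.141, -0.004, -2.935]
wrist_force: [0.7, -0.2, -6.5]
finger_gap: 23.0
finger_force: 40.0
t: 5.0
tcp_pos: [479.7, -69.2, 172.8]
tcp_rot: [3.14, -0.002, -2.93]
wrist_force: [0.2, 1.2, -7.0]
finger_gap: 22.9
finger_force: 40.0
tool shift [-0.  -1.9 77.8] rotvec [ 0. -0.  0.] t 5.0
```

```bash
echo '[15, 0, 0, 25, 0, 0, 0, 15, 0, 0, 25, 0, 0, 0, 15, 0, 0, 15, 0, 0, 0, 15, 0, 0, 7, 0, 0, 0, 15, 0, 0, 0, 0, 0, 0, 15, 0, 0, 0, 0, 0, 0, 15, 0, 0, 0, 0, 0, 0]' | python3 -m creep; python3 d.py 480 -71 93
```

```text
t: 5.58
tcp_pos: [481.4, -70.4, 102.7]
tcp_rot: [-3.141, 0.002, -2.932]
wrist_force: [0.3, -0.2, -7.2]
finger_gap: 22.8
finger_force: 40.0
tool shift [ 1.5 -0.3  9.7] rotvec [-0.  0.  0.] t 5.5833
```

```bash
echo '[15, 0, 0, 4, 0, 0, 0, 15, 0, 0, 2, 0, 0, 0, 15, 0, 0, 1, 0, 0, 0, 15, 0, 0, 0, 0, 0, 0, 15, 0, 0, 0, 0, 0, 0, 15, 0, 0, 0, 0, 0, 0]' | python3 -m creep; echo '[15, 0, 0, 1, 0, 0, 0, 15, 0, 0, 0, 0, 0, 0]' | python3 -m creep; echo '[15, 0, 0, 1, 0, 0, 0, 15, 0, 0, 0, 0, 0, 0]' | python3 -m creep
```

```text
t: 6.08
tcp_pos: [480.5, -70.8, 94.8]
tcp_rot: [-3.142, 0.0, -2.932]
wrist_force: [-0.3, 0.4, -7.8]
finger_gap: 23.0
finger_force: 40.0
t: 6.25
tcp_pos: [480.5, -70.8, 93.7]
tcp_rot: [-3.142, 0.0, -2.932]
wrist_force: [0.0, -0.3, -6.5]
finger_gap: 23.0
finger_force: 40.0
t: 6.42
tcp_pos: [480.8, -70.8, 93.6]
tcp_rot: [-3.142, 0.0, -2.932]
wrist_force: [-2.6, 0.3, 4.8]
finger_gap: 23.2
finger_force: 40.0
```

```bash
echo '[26, 0, 0, 0, 0, 0, 0, 32, 0, 0, 0, 0, 0, 0, 54, 0, 0, 0, 0, 0, 0, 54, 0, 0, 0, 0, 0, 0, 54, 0, 0, -20, 0, 0, 0, 54, 0, 0, -30, 0, 0, 0, 54, 0, 0, -30, 0, 0, 0, 54, 0, 0, -20, 0, 0, 0, 54, 0, 0, 0, 0, 0, 0, 54, 0, 0, 0, 0, 0, 0]' | python3 -m creep; python3 d.py 533.5 253 195
```

```text
t: 7.25
tcp_pos: [481.2, -70.8, 193.6]
tcp_rot: [-3.141, 0.003, -2.932]
wrist_force: [-0.3, -0.4, -0.0]
finger_gap: 54.0
finger_force: 0.0
tool shift [-118.4  305.9   -1.3] rotvec [-0.  0.  0.] t 7.25
```

```bash
echo '[54, -7, 18, 0, 0, 0, 0, 54, -13, 35, 0, 0, 0, 0, 54, -14, 37, 0, 0, 0, 0, 54, -14, 37, 0, 0, 0, 0, 54, -14, 37, 0, 0, 0, 0, 54, -14, 37, 0, 0, 0, 0, 54, -14, 36, 0, 0, 0, 0, 54, -14, 36, 0, 0, 0, 0, 54, -14, 33, 0, 0, 0, 0, 54, 0, 0, 0, 0, 0, 0]' | python3 -m creep; echo '[54, 0, 0, 0, 0, 0, 0, 54, 0, 0, 0, 0, 0, 0, 54, 0, 0, 0, 0, 0, 0]' | python3 -m creep; python3 d.py 533.5 253 94
python3 - <<'E'
from h import *
i=capture('side');cv2.imwrite('pics/s3.png',cv2.resize(i[60:300,200:320],None,fx=4,fy=2.45,interpolation=2))
E
```

```text
t: 8.08
tcp_pos: [530.7, 262.2, 191.0]
tcp_rot: [3.137, -0.001, -2.923]
wrist_force: [0.2, 0.6, 0.2]
finger_gap: 54.0
finger_force: 0.0
t: 8.33
tcp_pos: [532.1, 250.9, 191.7]
tcp_rot: [-3.14, -0.002, -2.935]
wrist_force: [0.8, -0.1, -0.3]
finger_gap: 53.9
finger_force: 0.0
tool shift [-2.   1.9 97.7] rotvec [-0. -0. -0.] t 8.3333
```

View pics/s3.png

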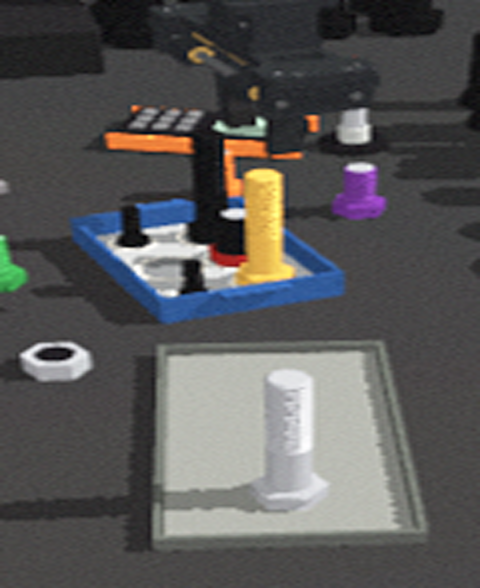

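Silver stands upright at (290,440) in the side tray. Yellow is at (265,230), directly below the gripper.

```bash
echo '[54, -2, 2, 25, 0, 0, 0, 54, 0, 0, 30, 0, 0, 0, 54, 0, 0, 28, 0, 0, 0, 54, 0, 0, 14, 0, 0, 0, 54, 0, 0, 0, 0, 0, 0, 54, 0, 0, 0, 0, 0, 0, 54, 0, 0, 0, 0, 0, 0, 54, 0, 0, 0, 0, 0, 0]' | python3 -m creep; python3 d.py 533.5 253 94
```

```text
t: 9.05
tcp_pos: [535.0, 255.6, 97.3]
tcp_rot: [3.141, 0.003, -2.933]
wrist_force: [-0.2, -0.4, -0.2]
finger_gap: 54.3
finger_force: 0.0
tool shift [ 2.  -2.2  3.3] rotvec [0. 0. 0.] t 9.05
```

```bash
echo '[40, 2, -2, 3, 0, 0, 0, 30, 0, 0, 0, 0, 0, 0, 26, 0, 0, 0, 0, 0, 0, 22, 0, 0, 0, 0, 0, 0, 15, 0, 0, 0, 0, 0, 0, 15, 0, 0, 0, 0, 0, 0, 15, 0, 0, 0, 0, 0, 0]' | python3 -m creep 40; python3 d.py 533.5 253 94;echo '[15, 0, 0, -10, 0, 0, 0, 15, 0, 0, -25, 0, 0, 0, 15, 0, 0, -25, 0, 0, 0, 15, 0, 0, -20, 0, 0, 0, 15, 0, 0, 0, 0, 0, 0, 15, 0, 0, 0, 0, 0, 0]' | python3 -m creep; python3 d.py 491 3 175
```

```text
t: 9.63
tcp_pos: [532.4, 253.4, 92.9]
tcp_rot: [3.141, 0.0, -2.932]
wrist_force: [-0.7, 0.9, 2.1]
finger_gap: 23.4
finger_force: 40.0
tool shift [-1.  -0.7 -1.1] rotvec [0. 0. 0.] t 9.6333
t: 10.13
tcp_pos: [532.5, 253.0, 173.1]
tcp_rot: [3.141, 0.001, -2.933]
wrist_force: [-0.8, -0.1, -5.5]
finger_gap: 23.0
finger_force: 40.0
tool shift [  92.5 -235.9   -2. ] rotvec [0. 0. 0.] t 10.1333
```

```bash
echo '[15, 6, -16, 0, 0, 0, 0, 15, 13, -33, 0, 0, 0, 0, 15, 15, -38, 0, 0, 0, 0, 15, 15, -38, 0, 0, 0, 0, 15, 15, -38, 0, 0, 0, 0, 15, 14, -36, 0, 0, 0, 0, 15, 9, -22, 0, 0, 0, 0, 15, 5, -14, 0, 0, 0, 0, 15, 0, 0, 0, 0, 0, 0]' | python3 -m creep; echo '[15, 0, 0, 0, 0, 0, 0, 15, 0, 0, 0, 0, 0, 0, 15, 0, 0, 0, 0, 0, 0]' | python3 -m creep; python3 d.py 491 3 93
```

```text
t: 10.88
tcp_pos: [488.5, -1.1, 170.9]
tcp_rot: [-3.14, -0.005, -2.939]
wrist_force: [0.5, -0.1, -5.0]
finger_gap: 22.7
finger_force: 40.0
t: 11.13
tcp_pos: [490.8, 5.4, 172.1]
tcp_rot: [3.141, -0.001, -2.93]
wrist_force: [-0.3, 0.3, -5.0]
finger_gap: 23.4
finger_force: 40.0
tool shift [ 0.2 -2.5 79.1] rotvec [ 0. -0.  0.] t 11.1333
```

```bash
echo '[15, 0, -2, 25, 0, 0, 0, 15, 0, 0, 25, 0, 0, 0, 15, 0, 0, 15, 0, 0, 0, 15, 0, 0, 7, 0, 0, 0, 15, 0, 0, 4, 0, 0, 0, 15, 0, 0, 0, 0, 0, 0, 15, 0, 0, 0, 0, 0, 0, 15, 0, 0, 0, 0, 0, 0, 15, 0, 0, 0, 0, 0, 0]' | python3 -m creep; python3 d.py 491 3 93
```

```text
t: 11.88
tcp_pos: [492.3, 2.3, 97.6]
tcp_rot: [-3.141, 0.002, -2.932]
wrist_force: [0.2, -0.2, -5.2]
finger_gap: 23.1
finger_force: 40.0
tool shift [1.1 1.  4.6] rotvec [-0.  0.  0.] t 11.8833
```

```bash
echo '[15, 0, 0, 3, 0, 0, 0, 15, 0, 0, 1, 0, 0, 0, 15, 0, 0, 0, 0, 0, 0, 15, 0, 0, 0, 0, 0, 0]' | python3 -m creep; echo '[15, 0, 0, 1, 0, 0, 0, 15, 0, 0, 0, 0, 0, 0]' | python3 -m creep; echo '[15, 0, 0, 0.5, 0, 0, 0, 15, 0, 0, 0, 0, 0, 0]' | python3 -m creep
```

```text
t: 12.22
tcp_pos: [491.8, 2.1, 92.9]
tcp_rot: [-3.142, 0.001, -2.932]
wrist_force: [0.5, 0.7, -2.8]
finger_gap: 23.2
finger_force: 40.0
t: 12.38
tcp_pos: [492.0, 2.2, 92.8]
tcp_rot: [-3.141, 0.001, -2.933]
wrist_force: [-3.2, 0.4, 10.6]
finger_gap: 22.9
finger_force: 40.0
t: 12.55
tcp_pos: [492.1, 2.2, 92.8]
tcp_rot: [-3.142, 0.001, -2.933]
wrist_force: [-5.3, -0.1, 15.8]
finger_gap: 23.2
finger_force: 40.0
```

```bash
echo '[26, 0, 0, -0.5, 0, 0, 0, 32, 0, 0, 0, 0, 0, 0, 54, 0, 0, 0, 0, 0, 0, 54, 0, 0, 0, 0, 0, 0, 54, 0, 0, -20, 0, 0, 0, 54, 0, 0, -30, 0, 0, 0, 54, 0, 0, -30, 0, 0, 0, 54, 0, 0, -20, 0, 0, 0, 54, 0, 0, 0, 0, 0, 0, 54, 0, 0, 0, 0, 0, 0]' | python3 -m creep; python3 d.py 513 350.5 195
```

```text
t: 13.38
tcp_pos: [492.2, 2.2, 192.4]
tcp_rot: [-3.141, 0.002, -2.932]
wrist_force: [0.1, 0.1, -1.1]
finger_gap: 54.2
finger_force: 0.0
tool shift [-92.7 336.4  -2.5] rotvec [-0.  0.  0.] t 13.3833
```

```bash
echo '[54, -5, 18, 0, 0, 0, 0, 54, -10, 36, 0, 0, 0, 0, 54, -10, 38, 0, 0, 0, 0, 54, -10, 38, 0, 0, 0, 0, 54, -10, 38, 0, 0, 0, 0, 54, -10, 38, 0, 0, 0, 0, 54, -10, 38, 0, 0, 0, 0, 54, -10, 38, 0, 0, 0, 0, 54, -10, 32, 0, 0, 0, 0, 54, -7, 22, 0, 0, 0, 0]' | python3 -m creep; echo '[54, 0, 0, 0, 0, 0, 0, 54, 0, 0, 0, 0, 0, 0, 54, 0, 0, 0, 0, 0, 0, 54, 0, 0, 0, 0, 0, 0]' | python3 -m creep; python3 d.py 513 350.5 94
python3 - <<'E'
from h import *
i=capture('side');cv2.imwrite('pics/s4.png',cv2.resize(i[60:300,200:320],None,fx=4,fy=2.45,interpolation=2))
E
```

```text
t: 14.22
tcp_pos: [509.9, 353.8, 189.6]
tcp_rot: [3.141, -0.003, -2.929]
wrist_force: [0.4, -0.9, -0.2]
finger_gap: 54.3
finger_force: 0.0
t: 14.55
tcp_pos: [511.9, 347.6, 190.8]
tcp_rot: [-3.14, -0.001, -2.935]
wrist_force: [0.0, -0.3, -0.8]
finger_gap: 54.1
finger_force: 0.0
tool shift [-1.8  2.8 96.8] rotvec [-0. -0. -0.] t 14.55
```

View pics/s4.png

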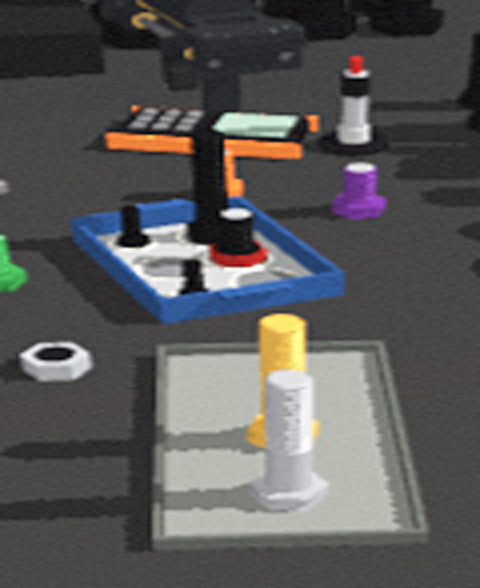

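Yellow and silver both stand in the side tray. The black shank is at (210,190), and the red sample at (238,238) is now exposed.

```bash
python3 -c "
from h import *
for z in(60,100):print((proj('side',(513,350.5,z))-[200,60])*[4,2.45])
print((proj('side',(523.2,301.5,64))-[200,60])*[4,2.45])"
echo '[54, -1, 2, 25, 0, 0, 0, 54, 0, 0, 30, 0, 0, 0, 54, 0, 0, 26, 0, 0, 0, 54, 0, 0, 14, 0, 0, 0, 54, 0, 0, 0, 0, 0, 0, 54, 0, 0, 0, 0, 0, 0, 54, 0, 0, 0, 0, 0, 0, 54, 0, 0, 0, 0, 0, 0]' | python3 -m creep; python3 d.py 513 350.5 94
```

```text
[205.82477192 194.4984237 ]
[203.82912773 163.24854752]
[233.05639543 212.36265946]
t: 15.27
tcp_pos: [513.5, 352.7, 98.6]
tcp_rot: [3.14, 0.003, -2.933]
wrist_force: [0.2, -0.0, 0.4]
finger_gap: 54.3
finger_force: 0.0
tool shift [ 0.9 -2.1  4.6] rotvec [0. 0. 0.] t 15.2667
```

Consistent with the sample's offset, so I close here.

```bash
echo '[40, 0, -2, 4, 0, 0, 0, 30, 0, 0, 0, 0, 0, 0, 26, 0, 0, 0, 0, 0, 0, 22, 0, 0, 0, 0, 0, 0, 15, 0, 0, 0, 0, 0, 0, 15, 0, 0, 0, 0, 0, 0, 15, 0, 0, 0, 0, 0, 0]' | python3 -m creep 40; python3 d.py 513 350.5 94;echo '[15, 0, 0, -10, 0, 0, 0, 15, 0, 0, -25, 0, 0, 0, 15, 0, 0, -25, 0, 0, 0, 15, 0, 0, -20, 0, 0, 0, 15, 0, 0, 0, 0, 0, 0, 15, 0, 0, 0, 0, 0, 0]' | python3 -m creep; python3 d.py 503 77 175
```

```text
t: 15.85
tcp_pos: [512.7, 350.6, 92.9]
tcp_rot: [3.141, 0.0, -2.932]
wrist_force: [-0.0, 1.4, 0.8]
finger_gap: 23.5
finger_force: 40.0
tool shift [-0.2 -0.1 -1.1] rotvec [0. 0. 0.] t 15.85
t: 16.35
tcp_pos: [512.8, 349.9, 173.0]
tcp_rot: [3.142, 0.001, -2.933]
wrist_force: [-0.6, -0.5, -6.6]
finger_gap: 23.5
finger_force: 40.0
tool shift [  66.2 -264.9   -2.1] rotvec [0. 0. 0.] t 16.35
```

```bash
echo '[15, 5, -20, 0, 0, 0, 0, 15, 9, -37, 0, 0, 0, 0, 15, 10, -38, 0, 0, 0, 0, 15, 10, -38, 0, 0, 0, 0, 15, 10, -38, 0, 0, 0, 0, 15, 9, -37, 0, 0, 0, 0, 15, 8, -32, 0, 0, 0, 0, 15, 5, -23, 0, 0, 0, 0, 15, 0, 0, 0, 0, 0, 0]' | python3 -m creep; echo '[15, 0, 0, 0, 0, 0, 0, 15, 0, 0, 0, 0, 0, 0, 15, 0, 0, 0, 0, 0, 0]' | python3 -m creep; python3 d.py 503 77 93
```

```text
t: 17.1
tcp_pos: [500.8, 71.5, 170.7]
tcp_rot: [-3.138, -0.006, -2.941]
wrist_force: [-0.3, -0.3, -6.2]
finger_gap: 23.2
finger_force: 40.0
t: 17.35
tcp_pos: [502.1, 80.5, 171.9]
tcp_rot: [3.141, -0.001, -2.93]
wrist_force: [0.4, 0.0, -6.8]
finger_gap: 23.4
finger_force: 40.0
tool shift [-0.2 -3.7 78.9] rotvec [ 0. -0.  0.] t 17.35
```

```bash
echo '[15, 0, -1, 25, 0, 0, 0, 15, 0, 0, 25, 0, 0, 0, 15, 0, 0, 15, 0, 0, 0, 15, 0, 0, 7, 0, 0, 0, 15, 0, 0, 4, 0, 0, 0, 15, 0, 0, 0, 0, 0, 0, 15, 0, 0, 0, 0, 0, 0, 15, 0, 0, 0, 0, 0, 0, 15, 0, 0, 0, 0, 0, 0]' | python3 -m creep; python3 d.py 503 77 93
```

```text
t: 18.1
tcp_pos: [503.8, 78.4, 97.7]
tcp_rot: [3.142, 0.002, -2.932]
wrist_force: [-0.1, 1.0, -6.6]
finger_gap: 22.8
finger_force: 40.0
tool shift [ 1.1 -1.2  4.7] rotvec [0. 0. 0.] t 18.1
```

```bash
echo '[15, 0, 0, 3, 0, 0, 0, 15, 0, 0, 1, 0, 0, 0, 15, 0, 0, 0, 0, 0, 0, 15, 0, 0, 0, 0, 0, 0]' | python3 -m creep; echo '[15, 0, 0, 0.7, 0, 0, 0, 15, 0, 0, 0, 0, 0, 0]' | python3 -m creep
```

```text
t: 18.43
tcp_pos: [503.2, 78.2, 92.9]
tcp_rot: [3.142, 0.0, -2.932]
wrist_force: [0.1, 1.1, -5.4]
finger_gap: 23.2
finger_force: 40.0
t: 18.6
tcp_pos: [503.4, 78.3, 92.8]
tcp_rot: [-3.142, 0.001, -2.932]
wrist_force: [-1.5, 0.0, 4.0]
finger_gap: 23.0
finger_force: 40.0
```

Touching. I release, rise, and head for the sample.

```bash
echo '[26, 0, 0, 0, 0, 0, 0, 32, 0, 0, 0, 0, 0, 0, 54, 0, 0, 0, 0, 0, 0, 54, 0, 0, 0, 0, 0, 0, 54, 0, 0, -20, 0, 0, 0, 54, 0, 0, -30, 0, 0, 0, 54, 0, 0, -30, 0, 0, 0, 54, 0, 0, -20, 0, 0, 0, 54, 0, 0, 0, 0, 0, 0, 54, 0, 0, 0, 0, 0, 0]' | python3 -m creep; python3 d.py 523 301.5 195
```

```text
t: 19.43
tcp_pos: [503.7, 78.3, 192.9]
tcp_rot: [-3.142, 0.003, -2.932]
wrist_force: [-0.1, 0.2, 0.4]
finger_gap: 54.4
finger_force: 0.0
tool shift [-65.2 214.3  -2. ] rotvec [-0.  0.  0.] t 19.4333
```

```bash
echo '[54, -5, 18, 0, 0, 0, 0, 54, -12, 37, 0, 0, 0, 0, 54, -12, 39, 0, 0, 0, 0, 54, -12, 39, 0, 0, 0, 0, 54, -12, 38, 0, 0, 0, 0, 54, -8, 28, 0, 0, 0, 0, 54, -5, 15, 0, 0, 0, 0, 54, 0, 0, 0, 0, 0, 0, 54, 0, 0, 0, 0, 0, 0, 54, 0, 0, 0, 0, 0, 0]' | python3 -m creep; echo '[54, 0, 0, 0, 0, 0, 0, 54, 0, 0, 0, 0, 0, 0]' | python3 -m creep; python3 d.py 523 301.5 60
```

```text
t: 20.27
tcp_pos: [523.3, 298.3, 191.2]
tcp_rot: [-3.139, -0.002, -2.935]
wrist_force: [-0.1, -1.5, 0.0]
finger_gap: 53.7
finger_force: 0.0
t: 20.43
tcp_pos: [523.6, 299.1, 192.0]
tcp_rot: [-3.141, -0.0, -2.935]
wrist_force: [0.5, 0.3, -0.2]
finger_gap: 54.5
finger_force: 0.0
tool shift [  0.    2.6 132. ] rotvec [-0. -0. -0.] t 20.4333
```

```bash
echo '[54, 0, 2, 25, 0, 0, 0, 54, 0, 0, 35, 0, 0, 0, 54, 0, 0, 35, 0, 0, 0, 54, 0, 0, 25, 0, 0, 0, 54, 0, 0, 15, 0, 0, 0, 54, 0, 0, 0, 0, 0, 0, 54, 0, 0, 0, 0, 0, 0, 54, 0, 0, 0, 0, 0, 0, 54, 0, 0, 0, 0, 0, 0]' | python3 -m creep; python3 d.py 523 301.5 37
```

```text
t: 21.18
tcp_pos: [523.9, 303.5, 58.8]
tcp_rot: [3.141, 0.003, -2.933]
wrist_force: [-0.1, 0.4, 0.5]
finger_gap: 53.9
finger_force: 0.0
tool shift [ 1.3 -1.8 21.7] rotvec [0. 0. 0.] t 21.1833
```

```bash
echo '[54, 1, -2, 8, 0, 0, 0, 54, 0, 0, 8, 0, 0, 0, 54, 0, 0, 5, 0, 0, 0, 54, 0, 0, 0, 0, 0, 0, 54, 0, 0, 0, 0, 0, 0, 54, 0, 0, 0, 0, 0, 0]' | python3 -m creep; python3 d.py 523 301.5 37; echo '[40, 0, 0, 0, 0, 0, 0, 30, 0, 0, 0, 0, 0, 0, 26, 0, 0, 0, 0, 0, 0, 22, 0, 0, 0, 0, 0, 0, 15, 0, 0, 0, 0, 0, 0, 15, 0, 0, 0, 0, 0, 0, 15, 0, 0, 0, 0, 0, 0]' | python3 -m creep 40; python3 d.py 523 301.5 37
```

```text
t: 21.68
tcp_pos: [522.1, 301.1, 36.0]
tcp_rot: [-3.142, -0.0, -2.932]
wrist_force: [0.2, 0.7, -0.1]
finger_gap: 54.3
finger_force: 0.0
tool shift [-0.9  0.2 -1. ] rotvec [-0. -0.  0.] t 21.6833
t: 22.27
tcp_pos: [522.2, 301.3, 36.2]
tcp_rot: [3.141, 0.0, -2.932]
wrist_force: [0.4, 0.2, 1.1]
finger_gap: 22.9
finger_force: 40.0
tool shift [-0.8  0.1 -0.8] rotvec [0. 0. 0.] t 22.2667
```

```bash
echo '[15, 0, 0, -10, 0, 0, 0, 15, 0, 0, -25, 0, 0, 0, 15, 0, 0, -35, 0, 0, 0, 15, 0, 0, -35, 0, 0, 0, 15, 0, 0, -35, 0, 0, 0, 15, 0, 0, -25, 0, 0, 0, 15, 0, 0, 0, 0, 0, 0, 15, 0, 0, 0, 0, 0, 0, 15, 0, 0, 0, 0, 0, 0]' | python3 -m creep; python3 d.py 505 -311.5 200
```

```text
t: 23.02
tcp_pos: [521.1, 300.2, 199.9]
tcp_rot: [-3.141, -0.002, -2.932]
wrist_force: [-0.4, 0.3, -4.5]
finger_gap: 22.8
finger_force: 40.0
tool shift [ 142.8 -595.     0.8] rotvec [-0. -0.  0.] t 23.0167
```

```bash
echo '[15, 5, -20, 0, 0, 0, 0, 15, 8, -32, 0, 0, 0, 0, 15, 9, -38, 0, 0, 0, 0, 15, 9, -38, 0, 0, 0, 0, 15, 9, -38, 0, 0, 0, 0, 15, 9, -38, 0, 0, 0, 0, 15, 9, -38, 0, 0, 0, 0, 15, 9, -38, 0, 0, 0, 0, 15, 8, -32, 0, 0, 0, 0, 15, 5, -20, 0, 0, 0, 0]' | python3 -m creep; echo '[15, 0, 0, 0, 0, 0, 0, 15, 0, 0, 0, 0, 0, 0]' | python3 -m creep; python3 d.py 505 -311.5 200
```

```text
t: 23.85
tcp_pos: [510.6, -45.0, 199.1]
tcp_rot: [-3.141, -0.005, -2.937]
wrist_force: [-0.2, -0.4, -2.7]
finger_gap: 23.3
finger_force: 40.0
t: 24.02
tcp_pos: [511.4, -41.6, 199.3]
tcp_rot: [3.141, -0.004, -2.935]
wrist_force: [0.7, 1.9, -3.3]
finger_gap: 23.1
finger_force: 40.0
tool shift [  61.5 -262.8   -0.6] rotvec [ 0. -0. -0.] t 24.0167
```

```bash
echo '[15, 5, -20, 0, 0, 0, 0, 15, 8, -34, 0, 0, 0, 0, 15, 9, -38, 0, 0, 0, 0, 15, 9, -38, 0, 0, 0, 0, 15, 9, -38, 0, 0, 0, 0, 15, 9, -38, 0, 0, 0, 0, 15, 8, -34, 0, 0, 0, 0, 15, 4, -20, 0, 0, 0, 0, 15, 0, 0, 0, 0, 0, 0]' | python3 -m creep; echo '[15, 0, 0, 0, 0, 0, 0, 15, 0, 0, 0, 0, 0, 0, 15, 0, 0, 0, 0, 0, 0]' | python3 -m creep; python3 d.py 505 -311.5 57
```

```text
t: 24.77
tcp_pos: [505.9, -311.6, 199.8]
tcp_rot: [-3.14, -0.002, -2.937]
wrist_force: [-0.4, -0.1, -3.9]
finger_gap: 22.9
finger_force: 40.0
t: 25.02
tcp_pos: [507.8, -304.5, 200.4]
tcp_rot: [3.14, -0.0, -2.929]
wrist_force: [0.6, -0.2, -4.0]
finger_gap: 23.5
finger_force: 40.0
tool shift [  4.2  -6.5 143.4] rotvec [ 0. -0.  0.] t 25.0167
```

```bash
echo '[15, 4, -6, 20, 0, 0, 0, 15, 0, 0, 30, 0, 0, 0, 15, 0, 0, 30, 0, 0, 0, 15, 0, 0, 25, 0, 0, 0, 15, 0, 0, 15, 0, 0, 0, 15, 0, 0, 8, 0, 0, 0, 15, 0, 0, 0, 0, 0, 0, 15, 0, 0, 0, 0, 0, 0, 15, 0, 0, 0, 0, 0, 0, 15, 0, 0, 0, 0, 0, 0]' | python3 -m creep; python3 d.py 505 -311.5 57
python3 - <<'E'
from h import *
i=capture('side');cv2.imwrite('pics/s5.png',cv2.resize(i[260:410,250:400],None,fx=4,fy=4,interpolation=2))
E
```

```text
t: 25.85
tcp_pos: [505.5, -314.4, 74.4]
tcp_rot: [-3.14, 0.002, -2.932]
wrist_force: [0.7, -0.5, -2.4]
finger_gap: 22.9
finger_force: 40.0
tool shift [-0.1  2.9 17.4] rotvec [-0.  0.  0.] t 25.85
```

View pics/s5.png

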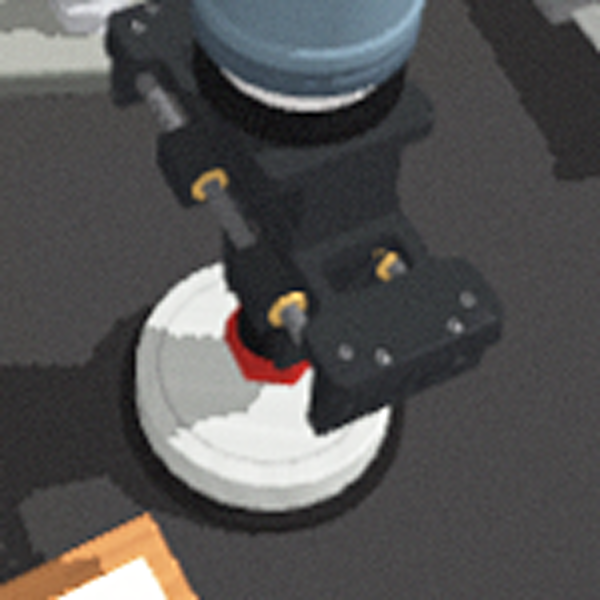

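The sample is held above the anvil, with the red head near (265,350) and the plate centred near (265,370). Lowering it.

```bash
echo '[15, 0, 2.5, 6, 0, 0, 0, 15, 0, 0, 4, 0, 0, 0, 15, 0, 0, 2, 0, 0, 0, 15, 0, 0, 0, 0, 0, 0, 15, 0, 0, 0, 0, 0, 0, 15, 0, 0, 0, 0, 0, 0]' | python3 -m creep; python3 d.py 505 -311.5 57
```

```text
t: 26.4
tcp_pos: [504.1, -311.7, 61.0]
tcp_rot: [-3.141, 0.0, -2.932]
wrist_force: [0.5, -0.0, -3.4]
finger_gap: 22.9
finger_force: 40.0
tool shift [-1.  0.  4.] rotvec [-0.  0.  0.] t 26.4
```

```bash
echo '[15, -1, 0, 2, 0, 0, 0, 15, 0, 0, 0.5, 0, 0, 0, 15, 0, 0, 0, 0, 0, 0, 15, 0, 0, 0, 0, 0, 0]' | python3 -m creep; echo '[15, 0, 0, 1, 0, 0, 0, 15, 0, 0, 0, 0, 0, 0]' | python3 -m creep; python3 d.py 505 -311.5 57
```

```text
t: 26.73
tcp_pos: [505.0, -311.4, 58.5]
tcp_rot: [3.142, -0.0, -2.932]
wrist_force: [-0.5, -0.0, -3.1]
finger_gap: 22.7
finger_force: 40.0
t: 26.9
tcp_pos: [504.9, -311.4, 57.4]
tcp_rot: [3.142, -0.0, -2.932]
wrist_force: [-1.5, -0.6, -2.3]
finger_gap: 22.9
finger_force: 40.0
tool shift [-0.1 -0.2  0.4] rotvec [ 0. -0.  0.] t 26.9
```

```bash
echo '[15, 0, 0, 0.5, 0, 0, 0, 15, 0, 0, 0, 0, 0, 0]' | python3 -m creep; echo '[26, 0, 0, 0, 0, 0, 0, 32, 0, 0, 0, 0, 0, 0, 54, 0, 0, 0, 0, 0, 0, 54, 0, 0, 0, 0, 0, 0, 54, 0, 0, -10, 0, 0, 0, 54, 0, 0, -30, 0, 0, 0, 54, 0, 0, -35, 0, 0, 0, 54, 0, 0, -35, 0, 0, 0, 54, 0, 0, -25, 0, 0, 0, 54, 0, 0, 0, 0, 0, 0]' | python3 -m creep;echo '[54, 0, 0, 0, 0, 0, 0, 54, 0, 0, 0, 0, 0, 0]' | python3 -m creep; python3 d.py 503.4 78.3 193
```

```text
t: 27.07
tcp_pos: [505.0, -311.4, 57.2]
tcp_rot: [-3.142, 0.0, -2.932]
wrist_force: [-0.1, 0.6, -0.1]
finger_gap: 23.1
finger_force: 40.0
t: 27.9
tcp_pos: [508.0, -313.3, 198.6]
tcp_rot: [-3.135, 0.008, -2.933]
wrist_force: [0.9, -0.4, 0.0]
finger_gap: 54.1
finger_force: 0.0
t: 28.07
tcp_pos: [504.5, -311.1, 191.8]
tcp_rot: [3.141, -0.0, -2.932]
wrist_force: [-0.9, 0.9, 0.6]
finger_gap: 53.9
finger_force: 0.0
tool shift [-79.8 381.1  -1. ] rotvec [ 0. -0.  0.] t 28.0667
```

```bash
echo '[54, -5, 20, 0, 0, 0, 0, 54, -8, 38, 0, 0, 0, 0, 54, -8, 39, 0, 0, 0, 0, 54, -8, 39, 0, 0, 0, 0, 54, -8, 39, 0, 0, 0, 0, 54, -8, 39, 0, 0, 0, 0, 54, -8, 39, 0, 0, 0, 0, 54, -8, 39, 0, 0, 0, 0, 54, -8, 39, 0, 0, 0, 0, 54, -7, 32, 0, 0, 0, 0]' | python3 -m creep; echo '[54, -4, 18, 0, 0, 0, 0, 54, 0, 0, 0, 0, 0, 0, 54, 0, 0, 0, 0, 0, 0, 54, 0, 0, 0, 0, 0, 0, 54, 0, 0, 0, 0, 0, 0]' | python3 -m creep; python3 d.py 503.4 78.3 93
python3 - <<'E'
from h import *
i=capture('side');j=capture('top')
a=cv2.resize(i[100:410,200:400],(387,600),interpolation=2);b=cv2.resize(j[188:268,386:466],(400,400),interpolation=2)
c=np.zeros((600,790,3),np.uint8);c[:,:387]=a;c[:400,390:]=b;cv2.imwrite('pics/s6.png',c)
E
```

```text
t: 28.9
tcp_pos: [502.3, 62.5, 190.7]
tcp_rot: [3.141, -0.003, -2.93]
wrist_force: [0.3, -0.1, -0.4]
finger_gap: 53.7
finger_force: 0.0
t: 29.32
tcp_pos: [503.8, 76.0, 191.4]
tcp_rot: [-3.141, -0.001, -2.935]
wrist_force: [0.1, -0.5, -0.3]
finger_gap: 54.3
finger_force: 0.0
tool shift [-0.3  2.4 98.4] rotvec [-0. -0. -0.] t 29.3167
```

View pics/s6.png

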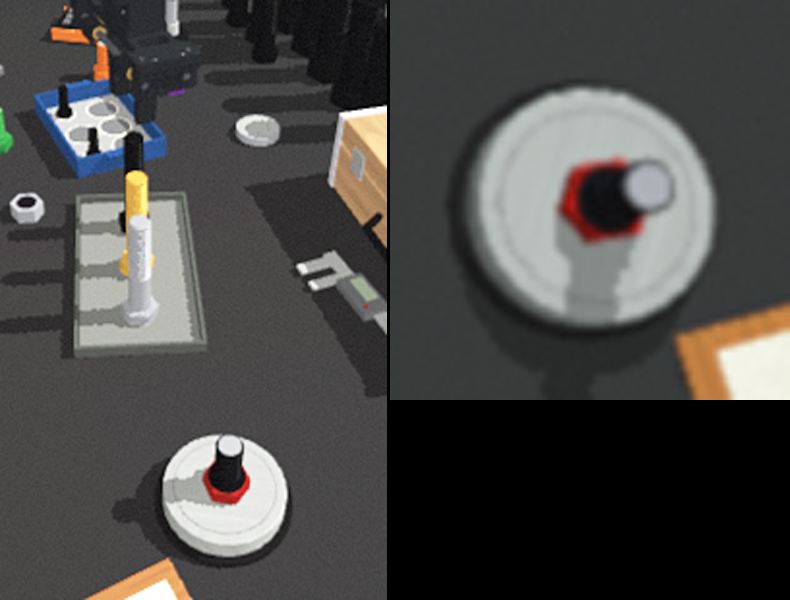

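The sample stands upright on its head within about 2 mm of the anvil centre: in the top crop the head is near (602,200) and the plate's ring near (597,205). All three tall bolts stand, and the ring positions are free.

```bash
echo '[54, 0, 2, 25, 0, 0, 0, 54, 0, 0, 30, 0, 0, 0, 54, 0, 0, 26, 0, 0, 0, 54, 0, 0, 12, 0, 0, 0, 54, 0, 0, 0, 0, 0, 0, 54, 0, 0, 0, 0, 0, 0, 54, 0, 0, 0, 0, 0, 0, 54, 0, 0, 0, 0, 0, 0]' | python3 -m creep; python3 d.py 503.4 78.3 93
```

```text
t: 30.08
tcp_pos: [504.7, 79.8, 100.3]
tcp_rot: [-3.142, 0.002, -2.933]
wrist_force: [-0.3, -1.7, -0.5]
finger_gap: 54.0
finger_force: 0.0
tool shift [ 1.6 -1.2  7.3] rotvec [-0.  0.  0.] t 30.0833
```

```bash
echo '[40, 1.5, -1, 5, 0, 0, 0, 34, 0, 0, 2, 0, 0, 0, 34, 0, 0, 0, 0, 0, 0, 34, 0, 0, 0, 0, 0, 0, 26, 0, 0, 0, 0, 0, 0, 15, 0, 0, 0, 0, 0, 0, 15, 0, 0, 0, 0, 0, 0, 15, 0, 0, 0, 0, 0, 0]' | python3 -m creep 40; python3 d.py 503.4 78.3 93; echo '[15, 0, 0, -10, 0, 0, 0, 15, 0, 0, -25, 0, 0, 0, 15, 0, 0, -25, 0, 0, 0, 15, 0, 0, -20, 0, 0, 0, 15, 0, 0, 0, 0, 0, 0, 15, 0, 0, 0, 0, 0, 0, 15, 0, 0, 0, 0, 0, 0]' | python3 -m creep; python3 d.py 512.7 350.6 173
```

```text
t: 30.75
tcp_pos: [502.5, 78.4, 92.1]
tcp_rot: [-3.141, 0.0, -2.932]
wrist_force: [-0.7, -0.3, 0.6]
finger_gap: 22.9
finger_force: 40.0
tool shift [-0.8 -0.3 -0.9] rotvec [-0.  0.  0.] t 30.75
t: 31.33
tcp_pos: [501.1, 78.4, 170.8]
tcp_rot: [-3.142, -0.003, -2.932]
wrist_force: [-0.3, -0.3, -6.8]
finger_gap: 23.3
finger_force: 40.0
tool shift [-67.9 263.9  -2.4] rotvec [-0. -0.  0.] t 31.3333
```

```bash
echo '[15, -5, 18, 0, 0, 0, 0, 15, -9, 35, 0, 0, 0, 0, 15, -10, 38, 0, 0, 0, 0, 15, -10, 38, 0, 0, 0, 0, 15, -10, 38, 0, 0, 0, 0, 15, -9, 37, 0, 0, 0, 0, 15, -8, 33, 0, 0, 0, 0, 15, -5, 25, 0, 0, 0, 0, 15, 0, 0, 0, 0, 0, 0]' | python3 -m creep; echo '[15, 0, 0, 0, 0, 0, 0, 15, 0, 0, 0, 0, 0, 0, 15, 0, 0, 0, 0, 0, 0]' | python3 -m creep; python3 d.py 511.8 350.7 92
```

```text
t: 32.08
tcp_pos: [509.0, 356.3, 169.8]
tcp_rot: [3.137, -0.003, -2.924]
wrist_force: [-0.1, 0.8, -5.7]
finger_gap: 23.1
finger_force: 40.0
t: 32.33
tcp_pos: [512.4, 346.3, 170.6]
tcp_rot: [-3.139, -0.002, -2.934]
wrist_force: [0.5, 0.6, -6.5]
finger_gap: 23.2
finger_force: 40.0
tool shift [-0.5  4.6 78.6] rotvec [-0. -0. -0.] t 32.3333
```

```bash
echo '[15, 0, 3, 20, 0, 0, 0, 15, 0, 0, 22, 0, 0, 0, 15, 0, 0, 15, 0, 0, 0, 15, 0, 0, 7, 0, 0, 0, 15, 0, 0, 4, 0, 0, 0, 15, 0, 0, 0, 0, 0, 0, 15, 0, 0, 0, 0, 0, 0, 15, 0, 0, 0, 0, 0, 0, 15, 0, 0, 0, 0, 0, 0]' | python3 -m creep; python3 d.py 511.8 350.7 92
```

```text
t: 33.08
tcp_pos: [512.6, 351.9, 105.1]
tcp_rot: [3.141, 0.002, -2.933]
wrist_force: [-0.2, 0.2, -5.8]
finger_gap: 23.0
finger_force: 40.0
tool shift [ 1.  -1.  13.1] rotvec [0. 0. 0.] t 33.0833
```

```bash
echo '[15, 1, -1, 5, 0, 0, 0, 15, 0, 0, 3, 0, 0, 0, 15, 0, 0, 2, 0, 0, 0, 15, 0, 0, 0, 0, 0, 0, 15, 0, 0, 0, 0, 0, 0, 15, 0, 0, 0, 0, 0, 0, 15, 0, 0, 0, 0, 0, 0]' | python3 -m creep; python3 d.py 511.8 350.7 92
```

```text
t: 33.67
tcp_pos: [511.3, 350.4, 94.2]
tcp_rot: [3.141, 0.0, -2.932]
wrist_force: [-0.2, 0.2, -6.3]
finger_gap: 23.3
finger_force: 40.0
tool shift [-0.5  0.2  2.2] rotvec [0. 0. 0.] t 33.6667
```

```bash
echo '[15, -0.5, 0, 1.5, 0, 0, 0, 15, 0, 0, 0, 0, 0, 0, 15, 0, 0, 0, 0, 0, 0]' | python3 -m creep; echo '[15, 0, 0, 0.7, 0, 0, 0, 15, 0, 0, 0, 0, 0, 0]' | python3 -m creep;echo '[15, 0, 0, 0.5, 0, 0, 0, 15, 0, 0, 0, 0, 0, 0]' | python3 -m creep; python3 d.py 511.8 350.7 92
```

```text
t: 33.92
tcp_pos: [511.6, 350.4, 92.5]
tcp_rot: [-3.142, -0.0, -2.932]
wrist_force: [0.1, 0.0, -7.0]
finger_gap: 23.2
finger_force: 40.0
t: 34.08
tcp_pos: [511.8, 350.5, 92.2]
tcp_rot: [3.142, 0.0, -2.932]
wrist_force: [-0.7, -1.0, -2.3]
finger_gap: 23.3
finger_force: 40.0
t: 34.25
tcp_pos: [511.9, 350.5, 92.1]
tcp_rot: [3.141, 0.001, -2.932]
wrist_force: [-2.1, -1.4, 4.7]
finger_gap: 23.2
finger_force: 40.0
tool shift [0.  0.2 0.1] rotvec [0. 0. 0.] t 34.25
```

Seated. I release and go to yellow at (492.1, 2.2).

```bash
echo '[26, 0, 0, 0, 0, 0, 0, 32, 0, 0, 0, 0, 0, 0, 54, 0, 0, 0, 0, 0, 0, 54, 0, 0, 0, 0, 0, 0, 54, 0, 0, -20, 0, 0, 0, 54, 0, 0, -30, 0, 0, 0, 54, 0, 0, -30, 0, 0, 0, 54, 0, 0, -20, 0, 0, 0, 54, 0, 0, 0, 0, 0, 0, 54, 0, 0, 0, 0, 0, 0]' | python3 -m creep; python3 d.py 492.1 2.2 192
```

```text
t: 35.08
tcp_pos: [512.3, 350.9, 192.3]
tcp_rot: [3.14, 0.002, -2.932]
wrist_force: [0.7, -0.1, -0.9]
finger_gap: 54.4
finger_force: 0.0
tool shift [  92.2 -336.9   -0.3] rotvec [0. 0. 0.] t 35.0833
```

```bash
echo '[54, 5, -18, 0, 0, 0, 0, 54, 10, -36, 0, 0, 0, 0, 54, 10, -38, 0, 0, 0, 0, 54, 10, -38, 0, 0, 0, 0, 54, 10, -38, 0, 0, 0, 0, 54, 10, -38, 0, 0, 0, 0, 54, 10, -38, 0, 0, 0, 0, 54, 10, -38, 0, 0, 0, 0, 54, 10, -33, 0, 0, 0, 0, 54, 7, -22, 0, 0, 0, 0]' | python3 -m creep; echo '[54, 0, 0, 0, 0, 0, 0, 54, 0, 0, 0, 0, 0, 0, 54, 0, 0, 0, 0, 0, 0, 54, 0, 0, 0, 0, 0, 0]' | python3 -m creep; python3 d.py 492.1 2.2 92.8
```

```text
t: 35.92
tcp_pos: [490.0, -2.4, 189.9]
tcp_rot: [-3.141, -0.003, -2.936]
wrist_force: [-0.9, 0.1, -0.4]
finger_gap: 54.4
finger_force: 0.0
t: 36.25
tcp_pos: [491.4, 3.2, 190.7]
tcp_rot: [3.141, -0.001, -2.93]
wrist_force: [0.4, 0.2, 0.1]
finger_gap: 53.6
finger_force: 0.0
tool shift [-0.5 -1.2 97.9] rotvec [ 0. -0.  0.] t 36.25
```

```bash
echo '[54, 0, 0, 25, 0, 0, 0, 54, 0, 0, 30, 0, 0, 0, 54, 0, 0, 26, 0, 0, 0, 54, 0, 0, 13, 0, 0, 0, 54, 0, 0, 0, 0, 0, 0, 54, 0, 0, 0, 0, 0, 0, 54, 0, 0, 0, 0, 0, 0, 54, 0, 0, 0, 0, 0, 0]' | python3 -m creep; python3 d.py 492.1 2.2 92.8
```

```text
t: 36.92
tcp_pos: [492.6, 2.1, 98.5]
tcp_rot: [-3.141, 0.002, -2.932]
wrist_force: [-1.1, -0.6, -1.2]
finger_gap: 54.2
finger_force: 0.0
tool shift [0.5 0.2 5.7] rotvec [-0.  0.  0.] t 36.9167
```

```bash
echo '[40, 0, 0, 4, 0, 0, 0, 34, 0, 0, 1, 0, 0, 0, 34, 0, 0, 0, 0, 0, 0, 34, 0, 0, 0, 0, 0, 0, 26, 0, 0, 0, 0, 0, 0, 15, 0, 0, 0, 0, 0, 0, 15, 0, 0, 0, 0, 0, 0, 15, 0, 0, 0, 0, 0, 0]' | python3 -m creep 40; python3 d.py 492.1 2.2 92.8; echo '[15, 0, 0, -10, 0, 0, 0, 15, 0, 0, -25, 0, 0, 0, 15, 0, 0, -25, 0, 0, 0, 15, 0, 0, -20, 0, 0, 0, 15, 0, 0, 0, 0, 0, 0, 15, 0, 0, 0, 0, 0, 0, 15, 0, 0, 0, 0, 0, 0]' | python3 -m creep; python3 d.py 532.4 253.4 173
```

```text
t: 37.58
tcp_pos: [491.7, 1.9, 92.4]
tcp_rot: [3.141, 0.0, -2.932]
wrist_force: [-0.6, 0.7, 0.4]
finger_gap: 23.2
finger_force: 40.0
tool shift [-0.5  0.2 -0.4] rotvec [0. 0. 0.] t 37.5833
t: 38.17
tcp_pos: [490.5, 1.5, 171.2]
tcp_rot: [3.141, -0.002, -2.932]
wrist_force: [-0.3, 0.2, -5.1]
finger_gap: 23.2
finger_force: 40.0
tool shift [-93.3 237.7  -1.9] rotvec [ 0. -0.  0.] t 38.1667
```

```bash
echo '[15, -6, 16, 0, 0, 0, 0, 15, -13, 33, 0, 0, 0, 0, 15, -15, 38, 0, 0, 0, 0, 15, -15, 38, 0, 0, 0, 0, 15, -15, 38, 0, 0, 0, 0, 15, -14, 37, 0, 0, 0, 0, 15, -10, 23, 0, 0, 0, 0, 15, -5, 14, 0, 0, 0, 0, 15, 0, 0, 0, 0, 0, 0]' | python3 -m creep; echo '[15, 0, 0, 0, 0, 0, 0, 15, 0, 0, 0, 0, 0, 0, 15, 0, 0, 0, 0, 0, 0]' | python3 -m creep; python3 d.py 532 253.2 92.4
```

```text
t: 38.92
tcp_pos: [531.9, 256.9, 170.4]
tcp_rot: [3.14, -0.002, -2.927]
wrist_force: [0.3, -0.2, -5.5]
finger_gap: 23.1
finger_force: 40.0
t: 39.17
tcp_pos: [533.3, 250.2, 171.7]
tcp_rot: [-3.14, -0.002, -2.935]
wrist_force: [0.4, -0.6, -5.8]
finger_gap: 23.3
finger_force: 40.0
tool shift [ 0.6  3.4 79.3] rotvec [-0. -0. -0.] t 39.1667
```

```bash
echo '[15, 0, 2, 20, 0, 0, 0, 15, 0, 0, 22, 0, 0, 0, 15, 0, 0, 15, 0, 0, 0, 15, 0, 0, 7, 0, 0, 0, 15, 0, 0, 4, 0, 0, 0, 15, 0, 0, 0, 0, 0, 0, 15, 0, 0, 0, 0, 0, 0, 15, 0, 0, 0, 0, 0, 0, 15, 0, 0, 0, 0, 0, 0]' | python3 -m creep; python3 d.py 532 253.2 92.4
```

```text
t: 39.92
tcp_pos: [533.7, 255.0, 105.3]
tcp_rot: [3.141, 0.002, -2.933]
wrist_force: [-0.4, -1.6, -4.3]
finger_gap: 23.2
finger_force: 40.0
tool shift [ 2.  -1.4 12.9] rotvec [0. 0. 0.] t 39.9167
```

```bash
echo '[15, 1.5, -1, 5, 0, 0, 0, 15, 0, 0, 3, 0, 0, 0, 15, 0, 0, 2, 0, 0, 0, 15, 0, 0, 0, 0, 0, 0, 15, 0, 0, 0, 0, 0, 0, 15, 0, 0, 0, 0, 0, 0, 15, 0, 0, 0, 0, 0, 0]' | python3 -m creep; python3 d.py 532 253.2 92.4
```

```text
t: 40.5
tcp_pos: [531.8, 253.6, 94.4]
tcp_rot: [3.141, 0.0, -2.932]
wrist_force: [-0.2, 0.5, -4.7]
finger_gap: 22.7
finger_force: 40.0
tool shift [-0.1 -0.4  2. ] rotvec [0. 0. 0.] t 40.5
```

```bash
echo '[15, 0, -0.4, 1.5, 0, 0, 0, 15, 0, 0, 0, 0, 0, 0, 15, 0, 0, 0, 0, 0, 0]' | python3 -m creep; echo '[15, 0, 0, 0.7, 0, 0, 0, 15, 0, 0, 0, 0, 0, 0]' | python3 -m creep;echo '[15, 0, 0, 0.5, 0, 0, 0, 15, 0, 0, 0, 0, 0, 0]' | python3 -m creep; python3 d.py 532 253.2 92.4
```

```text
t: 40.75
tcp_pos: [531.8, 253.0, 92.8]
tcp_rot: [-3.141, -0.0, -2.932]
wrist_force: [1.3, -0.6, -4.3]
finger_gap: 23.1
finger_force: 40.0
t: 40.92
tcp_pos: [531.9, 253.2, 92.4]
tcp_rot: [3.142, 0.0, -2.932]
wrist_force: [-0.6, -0.9, -1.5]
finger_gap: 23.2
finger_force: 40.0
t: 41.08
tcp_pos: [532.1, 253.2, 92.4]
tcp_rot: [3.142, 0.001, -2.932]
wrist_force: [-2.4, -0.9, 4.9]
finger_gap: 23.6
finger_force: 40.0
tool shift [0.1 0.  0. ] rotvec [0. 0. 0.] t 41.0833
```

```bash
echo '[26, 0, 0, 0, 0, 0, 0, 32, 0, 0, 0, 0, 0, 0, 54, 0, 0, 0, 0, 0, 0, 54, 0, 0, 0, 0, 0, 0, 54, 0, 0, -20, 0, 0, 0, 54, 0, 0, -30, 0, 0, 0, 54, 0, 0, -30, 0, 0, 0, 54, 0, 0, -20, 0, 0, 0, 54, 0, 0, 0, 0, 0, 0, 54, 0, 0, 0, 0, 0, 0]' | python3 -m creep; python3 d.py 480.8 -70.8 192
```

```text
t: 41.92
tcp_pos: [532.5, 253.4, 192.6]
tcp_rot: [3.141, 0.002, -2.932]
wrist_force: [-0.4, 0.2, 0.3]
finger_gap: 53.6
finger_force: 0.0
tool shift [ 117.9 -306.4    0.1] rotvec [0. 0. 0.] t 41.9167
```

```bash
echo '[54, 7, -18, 0, 0, 0, 0, 54, 13, -35, 0, 0, 0, 0, 54, 14, -37, 0, 0, 0, 0, 54, 14, -37, 0, 0, 0, 0, 54, 14, -37, 0, 0, 0, 0, 54, 14, -37, 0, 0, 0, 0, 54, 14, -36, 0, 0, 0, 0, 54, 13, -35, 0, 0, 0, 0, 54, 9, -22, 0, 0, 0, 0, 54, 5, -12, 0, 0, 0, 0]' | python3 -m creep; echo '[54, 0, 0, 0, 0, 0, 0, 54, 0, 0, 0, 0, 0, 0, 54, 0, 0, 0, 0, 0, 0, 54, 0, 0, 0, 0, 0, 0]' | python3 -m creep; python3 d.py 480.8 -70.8 93.6
```

```text
t: 42.75
tcp_pos: [478.9, -74.5, 190.2]
tcp_rot: [-3.141, -0.003, -2.937]
wrist_force: [0.4, 0.5, -0.2]
finger_gap: 54.0
finger_force: 0.0
t: 43.08
tcp_pos: [481.0, -68.8, 191.2]
tcp_rot: [3.141, -0.0, -2.93]
wrist_force: [0.7, 0.4, -0.2]
finger_gap: 54.1
finger_force: 0.0
tool shift [ 0.6 -2.  97.6] rotvec [ 0. -0.  0.] t 43.0833
```

```bash
echo '[54, 0.5, -1, 25, 0, 0, 0, 54, 0, 0, 30, 0, 0, 0, 54, 0, 0, 26, 0, 0, 0, 54, 0, 0, 12, 0, 0, 0, 54, 0, 0, 0, 0, 0, 0, 54, 0, 0, 0, 0, 0, 0, 54, 0, 0, 0, 0, 0, 0, 54, 0, 0, 0, 0, 0, 0]' | python3 -m creep; python3 d.py 480.8 -70.8 93.6
```

```text
t: 43.75
tcp_pos: [481.7, -71.3, 99.8]
tcp_rot: [-3.141, 0.002, -2.932]
wrist_force: [-0.3, -0.4, -0.2]
finger_gap: 53.3
finger_force: 0.0
tool shift [0.8 0.7 6.1] rotvec [-0.  0.  0.] t 43.75
```

```bash
echo '[40, 0, 0.5, 4, 0, 0, 0, 34, 0, 0, 1.5, 0, 0, 0, 34, 0, 0, 0, 0, 0, 0, 34, 0, 0, 0, 0, 0, 0, 26, 0, 0, 0, 0, 0, 0, 15, 0, 0, 0, 0, 0, 0, 15, 0, 0, 0, 0, 0, 0, 15, 0, 0, 0, 0, 0, 0]' | python3 -m creep 40; python3 d.py 480.8 -70.8 93.6; echo '[15, 0, 0, -10, 0, 0, 0, 15, 0, 0, -25, 0, 0, 0, 15, 0, 0, -25, 0, 0, 0, 15, 0, 0, -20, 0, 0, 0, 15, 0, 0, 0, 0, 0, 0, 15, 0, 0, 0, 0, 0, 0, 15, 0, 0, 0, 0, 0, 0]' | python3 -m creep; python3 d.py 474.4 294.3 173
```

```text
t: 44.42
tcp_pos: [480.5, -70.9, 93.2]
tcp_rot: [3.141, 0.0, -2.932]
wrist_force: [-0.6, 1.1, 0.5]
finger_gap: 23.1
finger_force: 40.0
tool shift [-0.3  0.  -0.4] rotvec [0. 0. 0.] t 44.4167
t: 45.0
tcp_pos: [479.2, -71.1, 171.9]
tcp_rot: [3.141, -0.002, -2.932]
wrist_force: [-0.2, 0.2, -7.9]
finger_gap: 23.1
finger_force: 40.0
tool shift [-71.2 358.5  -1. ] rotvec [ 0. -0.  0.] t 45.0
```

```bash
echo '[15, -3, 18, 0, 0, 0, 0, 15, -7, 36, 0, 0, 0, 0, 15, -8, 40, 0, 0, 0, 0, 15, -8, 40, 0, 0, 0, 0, 15, -8, 40, 0, 0, 0, 0, 15, -8, 40, 0, 0, 0, 0, 15, -8, 40, 0, 0, 0, 0, 15, -8, 40, 0, 0, 0, 0, 15, -7, 34, 0, 0, 0, 0, 15, -6, 26, 0, 0, 0, 0]' | python3 -m creep; echo '[15, 0, 0, 0, 0, 0, 0, 15, 0, 0, 0, 0, 0, 0, 15, 0, 0, 0, 0, 0, 0, 15, 0, 0, 0, 0, 0, 0]' | python3 -m creep; python3 d.py 474.1 294.2 93.2
```

```text
t: 45.83
tcp_pos: [474.2, 293.3, 171.0]
tcp_rot: [3.141, -0.003, -2.929]
wrist_force: [0.6, -0.1, -6.4]
finger_gap: 23.1
finger_force: 40.0
t: 46.17
tcp_pos: [476.1, 287.7, 171.9]
tcp_rot: [-3.14, -0.002, -2.934]
wrist_force: [0.3, 0.7, -6.8]
finger_gap: 23.2
finger_force: 40.0
tool shift [ 0.5  6.9 78.6] rotvec [-0. -0. -0.] t 46.1667
```

```bash
echo '[15, 0, 5, 20, 0, 0, 0, 15, 0, 0, 22, 0, 0, 0, 15, 0, 0, 15, 0, 0, 0, 15, 0, 0, 7, 0, 0, 0, 15, 0, 0, 3, 0, 0, 0, 15, 0, 0, 0, 0, 0, 0, 15, 0, 0, 0, 0, 0, 0, 15, 0, 0, 0, 0, 0, 0, 15, 0, 0, 0, 0, 0, 0]' | python3 -m creep; python3 d.py 474.1 294.2 93.2
```

```text
t: 46.92
tcp_pos: [476.0, 295.1, 107.1]
tcp_rot: [3.141, 0.002, -2.933]
wrist_force: [0.2, -0.0, -7.0]
finger_gap: 23.4
finger_force: 40.0
tool shift [ 2.1 -0.5 13.9] rotvec [0. 0. 0.] t 46.9167
```

```bash
echo '[15, 1.5, -0.5, 5, 0, 0, 0, 15, 0, 0, 4, 0, 0, 0, 15, 0, 0, 2, 0, 0, 0, 15, 0, 0, 0, 0, 0, 0, 15, 0, 0, 0, 0, 0, 0, 15, 0, 0, 0, 0, 0, 0, 15, 0, 0, 0, 0, 0, 0]' | python3 -m creep; python3 d.py 474.1 294.2 93.2
```

```text
t: 47.5
tcp_pos: [474.2, 294.1, 95.2]
tcp_rot: [3.141, 0.0, -2.932]
wrist_force: [1.2, 0.1, -6.4]
finger_gap: 23.3
finger_force: 40.0
tool shift [0.1 0.1 2. ] rotvec [0. 0. 0.] t 47.5
```

```bash
echo '[15, 0, 0, 1.5, 0, 0, 0, 15, 0, 0, 0, 0, 0, 0, 15, 0, 0, 0, 0, 0, 0]' | python3 -m creep; echo '[15, 0, 0, 0.7, 0, 0, 0, 15, 0, 0, 0, 0, 0, 0]' | python3 -m creep;echo '[15, 0, 0, 0.5, 0, 0, 0, 15, 0, 0, 0, 0, 0, 0]' | python3 -m creep; python3 d.py 474.1 294.2 93.2
```

```text
t: 47.75
tcp_pos: [474.0, 293.9, 93.5]
tcp_rot: [-3.141, -0.0, -2.932]
wrist_force: [0.3, -0.1, -7.2]
finger_gap: 22.9
finger_force: 40.0
t: 47.92
tcp_pos: [474.2, 294.1, 93.2]
tcp_rot: [3.142, 0.0, -2.932]
wrist_force: [-0.9, 0.0, -3.2]
finger_gap: 23.1
finger_force: 40.0
t: 48.08
tcp_pos: [474.3, 294.2, 93.2]
tcp_rot: [3.141, 0.001, -2.932]
wrist_force: [-2.4, -1.3, 4.0]
finger_gap: 23.0
finger_force: 40.0
tool shift [0.2 0.1 0. ] rotvec [0. 0. 0.] t 48.0833
```

```bash
echo '[26, 0, 0, 0, 0, 0, 0, 32, 0, 0, 0, 0, 0, 0, 54, 0, 0, 0, 0, 0, 0, 54, 0, 0, 0, 0, 0, 0, 54, 0, 0, -20, 0, 0, 0, 54, 0, 0, -30, 0, 0, 0, 54, 0, 0, -30, 0, 0, 0, 54, 0, 0, -30, 0, 0, 0, 54, 0, 0, -20, 0, 0, 0, 54, 0, 0, 0, 0, 0, 0]' | python3 -m creep; echo '[54, 5, -20, 0, 0, 0, 0, 54, 8, -36, 0, 0, 0, 0, 54, 8, -38, 0, 0, 0, 0, 54, 8, -38, 0, 0, 0, 0, 54, 8, -38, 0, 0, 0, 0, 54, 8, -38, 0, 0, 0, 0, 54, 5, -25, 0, 0, 0, 0, 54, 0, 0, 0, 0, 0, 0, 54, 0, 0, 0, 0, 0, 0, 54, 0, 0, 0, 0, 0, 0]' | python3 -m creep
python3 - <<'E'
from h import *
T=capture('top');S=capture('side')
c=np.zeros((600,790,3),np.uint8);c[:352,:440]=cv2.resize(T[192:280,112:222],(440,352),interpolation=2);c[:304,470:774]=cv2.resize(S[105:200,205:300],(304,304),interpolation=2);c[360:600,470:770]=cv2.resize(S[290:410,250:400],(300,240));c[360:600,:320]=cv2.resize(T,(320,240));cv2.imwrite('pics/f.png',c)
E
```

```text
t: 48.92
tcp_pos: [476.4, 295.6, 227.0]
tcp_rot: [3.138, 0.008, -2.933]
wrist_force: [1.8, 0.5, 0.4]
finger_gap: 54.0
finger_force: 0.0
t: 49.75
tcp_pos: [473.4, 56.6, 222.0]
tcp_rot: [3.141, -0.0, -2.932]
wrist_force: [0.3, -0.2, 0.2]
finger_gap: 53.6
finger_force: 0.0
```

View pics/f.png

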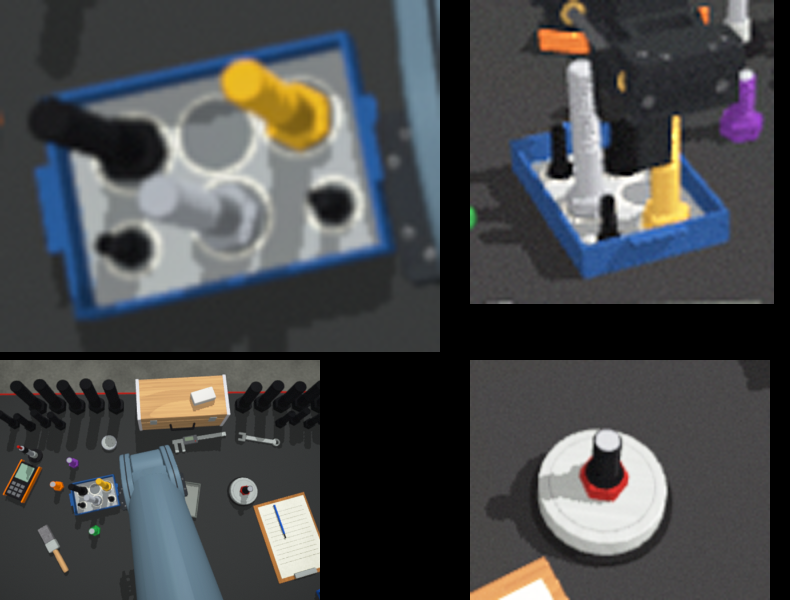

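The black (130,150), yellow (300,115) and silver (235,220) bolts stand upright on the rings they came from. The sample stands mid-anvil, and the small bolts and reference block are unmoved.

```bash
python3 -c "
from bench import *
print(sign_off())"
```

```text
the job is handed in; nothing more can be done
None
```

The job is done and handed in at about 50 s: the sample stands on its head within about 2 mm of the anvil's middle, and the black, silver and yellow bolts are back upright on their own rings.

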